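# Clamp the tall rock slab for viewing

## Robot

A 6-joint arm with a two-finger parallel gripper is mounted at the origin on the work surface. World frame = base frame: x ahead of the robot, y to its left, z up, the work surface at z = 0. Lengths are in mm, angles in rad, forces in N, time in s.
With the tool pointing down it reaches from about 350 to 975 mm from the base axis. Payload 7.1 kg.
Tool frame: the origin (TCP) lies at the very end of the fingers, on their centre line; the grasp point (between the pads) lies 19 mm behind it; y points along the fingers, x is the direction in which the jaws open and shut, and the axes are right-handed (so a half turn about y gives the same grasp; the last joint's range is limited). The gripper opens to 88 mm and grips with 3 to 60 N. Pads are 20 mm wide; open, the fingers measure 115 mm over their backs; the gripper's body (75 mm by 178 mm) begins 61 mm behind the grasp point.
Start: joints at [-1.196, 0.423, 1.63, -0, 1.089, -0.019], TCP at [239.828, -577.137, 222.675] pointing down, gripper open.
Joint ranges: [-3, 3], [-0.9, 2.11], [0.09, 2.58], [-1.31, 4.45], [0.11, 2.69], [-2.54, 2.54]. Speed limits (rad/s): [2.39, 2.39, 3.01, 3.14, 3.14, 3.14].

## Interface

Orientations are given as a rotation vector (axis times angle).
In Python, from workcell import ctrl gives the robot as it stands. The module is installed in compiled form; this text tells all that it offers.
- The arm moves only by the tool jog_arm, never from a script. Its argument "steps" is a list of rows, each an object with "turn": the turn, a rotation vector about the world's x, y, z scaled (see below), a list of three; "dp": the shift along the world's x, y, z scaled (see below), a list of three; "claw": the opening, from 0 (shut) to 1 (fully open). In form: [{"turn": [wx, wy, wz], "dp": [x, y, z], "claw": claw}, ...]. A call has 1 to 12 rows; each row is the pose to reach, as a shift and turn from the pose measured when the call began, turning the shorter way round; what a row does not reach only later rows make up. The controller multiplies each number of a shift by 80 mm and each number of a turn by pi rad. A row lasts 1/12 s, in which the tool goes at most 41.7 mm and 7.16 degrees, less where a joint would pass 70% of its speed; a pose out of reach is approached as far as the arm can. A call with a number of a shift or a turn outside -1 to 1 is refused whole. A call with a gripper value outside its range is refused whole. The fingers move at their own pace and stop on an object; the grip force is fixed at half the most. Time passes only in rows, so rows that repeat a pose let the fingers close. It gives the time, the measured TCP pose, the force and the opening at its end, in the units of the state.
- ctrl.get_obs(): the state, without advancing time (a new reading comes with each control period).
- ctrl.get_image(name): name is "side" or "top" or "wrist"; returns a dict with "img" (420x560x3 uint8, red, green, blue), "range_z" (420x560 float32, mm along the optical axis (not along the pixel's ray), 0 where there is no reading), "fovy" (degrees; the focal length in pixels is half the picture's height over the tangent of half this angle, whatever the lens; pixels are square), "cx", "cy" (the principal point, pixels), "camera_from_world" (4x4, takes a point from world to camera coordinates); the wrist camera has in their place "hand_eye" (4x4, takes a point from camera to tool coordinates, whose origin is the TCP and whose axes are the tool frame's). Camera axes: x right, y down, z forward; pixel columns grow to the right and rows downward; lengths in mm; the calibration is good to about 2 mm. A picture is of the moment at which its call begins: read the wrist's pose just before it.
- ctrl.close_job(): hands the job in, once; it reports no verdict.
The state is a dict: "t": time; "qpos": joint angles; "qvel": joint speeds; "joint_torque": joint torques, N m; "ee_pos": TCP position; "orientation": TCP orientation; "ft_force": force on the tool from outside, world axes, zero at the start; "moment": the same for the moment, N m; "width": finger opening in mm.
Only numpy, scipy, OpenCV 4.12 (cv2) and the standard library are available. Lean on these libraries where they do the work, as an engineer would, in place of code of your own. Each camera call takes 0.05 s, during which the arm holds its last target.

## Task

Swing the lever of the slab clamp wide open, then slide the one tall stone slab up out of the slotted wooden block and stand it upright in the clamp's trough, lowering it rather than letting it fall. Then swing the lever shut until its nose presses the slab against the fence. Leave the two short slabs standing in the wooden block and everything else where it lies.

Things in the scene. Friction and masses are not known exactly. Their poses are not given: they have to be found in the camera images.
- clamp: Fixed aluminium slab clamp, origin on the table under its trough's centre. Trough along y: 82 mm long, 14 wide (x -7 to 7). On its +x side the fence: x 7 to 17, y -45 to 45, top at z 74 mm. On its -x side the front wall: x -29 to -7, y -45 to 45, top at z 44; 5 mm end walls as high as that. Base plate 12 mm high, x -37 to 17, y -87 to 63.
- trough (a point): Centre of the trough's floor, 12 mm above the table; axes as the clamp's. The slab stands with its broad faces square to x; clamped, it touches the fence, with its centre near x +3 mm.
- pivot (a point): Lever's vertical hinge axis, at (-13, -62) mm in the clamp's frame, 52 mm above the table, at mid-height of the lever's bar; axes as the clamp's.
- lever (a joint): Lever angle about its vertical hinge, rad. 0: shut, bar along the clamp's +y beside the trough. Grows anticlockwise from above, away from the fence: 1.57 points along the clamp's -x, stop at 1.75; 1.3 or more is wide open. Starts at 0 to 0.15 with nothing clamped, nose over the trough. With the slab against the fence it stops near 0.03. Stays where left; about 1 N at the post moves it.
- post (a point): Top centre of the round upright post at the lever's free end, 140 mm from the hinge axis: wood, 16 mm across, z 57 to 105 mm above the table (this point at 105). Push it sideways to swing the lever. Steel bar 14 mm wide, z 47 to 57, ends 6 mm past the post's axis. Rubber nose 20 mm wide, 62 mm from the hinge axis, stands 7 mm out of the bar towards the fence.
- rack: Fixed wooden storage block 124 x 94 mm, 45 mm high. Origin: on the table under its centre. Three slots run along its y, centred at x -34, 0 and +34 mm, each 11 mm wide and 78 mm long, floors at z 10 mm, 35 mm deep. One slab stands in each, in any order.
- tall: The tall stone slab, 8 mm thick (its x), 70 mm wide (its y), 120 mm tall (its z), 0.18 kg or somewhat more or less, pale polished stone. Origin: centre of its underside. It starts upright in one of the block's slots, its top 130 mm above the table, 40 mm over the short ones.
- short_a: Short slab of the same stone, 8 x 70 x 80 mm, origin at the centre of its underside, standing in another slot. Stays.
- short_b: The other short slab, like short_a. Stays.
- rock_a: Loose grey rock, about 45 mm across, 36 mm high, origin centre of underside. Stays.
- rock_b: Loose red-brown rock, about 50 mm across, 34 mm high, origin centre of underside. Stays.
- lens: Loose hand lens lying flat: ring 44 mm across at the origin, handle to 74 mm along its -x, 7 mm high. Stays.
- brush: Loose dusting brush lying along its x, 170 mm long. Stays.
- tray: Loose white divided tray 140 x 100 x 35 mm, origin centre of underside. Stays.
- jar: Loose closed amber jar, 56 mm across, 75 mm high, origin centre of underside. Stays.

How it is judged (in metres and radians):
On the way, in this order (a step that is already met when the one before it is completed fails the run):
1. the lever is swung wide open (beyond 1.2 rad) (value of joint lever above 1.2 rad), for 0.2 s.
2. the tall slab is lifted clear out of the wooden block (z of tall in the frame of rack above 0.05 m), for 0.1 s.
3. the tall slab stands on the trough's floor, let go, with the lever still open (z of tall in the frame of trough between -0.006 and 0.006 m and x of tall in the frame of trough between -0.007 and 0.007 m and y of tall in the frame of trough between -0.012 and 0.012 m and value of joint lever above 0.6 rad and contact force between the fingers and tall below 0.1 N), for 0.2 s.
At the end, for the whole second after the job is handed in: The tall slab stands at rest on the trough floor (6 mm in height, 12 mm along the trough), leaning under 0.12 rad and square to the fence within 0.15 rad, the lever shut on it (below 0.09 rad); both short slabs within 20 mm of where they began (z of tall in the frame of trough between -0.006 and 0.006 m and x of tall in the frame of trough between -0.007 and 0.007 m and y of tall in the frame of trough between -0.012 and 0.012 m and angle between tall's own z axis and vertical below 0.12 rad and angle between the x axis of tall and the x axis of clamp, either way round below 0.15 rad and value of joint lever below 0.09 rad and linear speed of tall below 0.02 m/s and distance of each of short_a, short_b from where it was at the start of the episode below 0.02 m); the robot touches nothing.
It fails at once if the tall slab is let fall (faster than 0.6 m/s while no finger touches it) (linear speed of tall above 0.6 m/s and contact force between the fingers and tall below 0.05 N).
It fails at once if a short slab is moved more than 20 mm (distance of any of short_a, short_b from where it was at the start of the episode above 0.02 m).
It fails at once if a bystander is moved more than 30 mm (distance of any of rock_a, rock_b, lens, brush, tray, jar from where it was at the start of the episode above 0.03 m).
It also fails if it takes over 72 s, if anything falls off the work surface, if the arm or the gripper's body presses on something with over 40 N, if the wrist force passes 120 N, or if a joint passes its speed limit or range.

## Working session

There is one attempt and no reset: what is moved stays moved. The work goes in short steps, Python scripts to look and compute and a tool call to move; the robot and the scene stay as the last step left them, time stands still between calls to the robot, and variables do not carry over. Pictures are saved under pics/ and viewed, and the job is handed in when it is done.

Besides the shell and the picture viewer there is one more tool, called after "Request:" in YAML: its name, and indented under it one key for each argument. jog_arm: Moves the arm, as the interface text tells. Its arguments: {"type":"object","properties":{"steps":{"type":"array","items":{"type":"object","properties":{"turn":{"type":"array","items":{"type":"number"}},"dp":{"type":"array","items":{"type":"number"}},"claw":{"type":"number"}}}}},"required":["steps"]}

```bash
mkdir -p pics
cat > h.py <<'E'
import numpy as np, cv2
from workcell import ctrl
def snap(n,tag):
    o=ctrl.get_obs(); d=ctrl.get_image(n)
    cv2.imwrite(f'pics/{tag}.png',d['img'][:,:,::-1]); 
    np.savez(f'pics/{tag}.npz',ee=o['ee_pos'],rv=o['orientation'],**{k:v for k,v in d.items()})
    return o,d
def f(d): return 210/np.tan(np.radians(float(d['fovy']))/2)
def pts(d,T):  # world points by depth, T world_from_camera
    z=d['range_z']; v,u=np.mgrid[:z.shape[0],:z.shape[1]]; F=f(d)
    P=np.stack([(u-d['cx'])/F*z,(v-d['cy'])/F*z,z],-1)
    return P@T[:3,:3].T+T[:3,3]
def wfc(d):
    if 'camera_from_world' in d: return np.linalg.inv(d['camera_from_world'])
    R=cv2.Rodrigues(np.array(d['rv'],float))[0]; T=np.eye(4);T[:3,:3]=R;T[:3,3]=d['ee']; return T@d['hand_eye']
def load(tag): return dict(np.load(f'pics/{tag}.npz'))
E
python3 - <<'E'
from h import *
for n in ['top','side','wrist']:
    o,d=snap(n,n+'0')
print(o)
E
```

```text
{'t': 0.1, 'qpos': array([-1.19598154e+00,  4.23772948e-01,  1.63059661e+00, -2.39409341e-07,
        1.08861718e+00, -1.90159003e-02]), 'qvel': array([-0.00252666, -0.00014359, -0.00229417,  0.00014021,  0.00024505,
       -0.00105434]), 'joint_torque': array([-1.53823181e-03, -5.45617604e+01, -2.74322748e+01,  6.45323494e-02,
        1.88234914e-02, -6.16924623e-06]), 'ee_pos': array([ 239.66095637, -576.68004015,  221.98078117]), 'orientation': array([-1.36934652,  0.91522772, -0.91334221]), 'ft_force': array([-0.50888025,  0.02620822,  0.36323282]), 'moment': array([ 0.01189936, -0.00098343,  0.05876568]), 'width': 87.98242148987488}
```

View pics/top0.png

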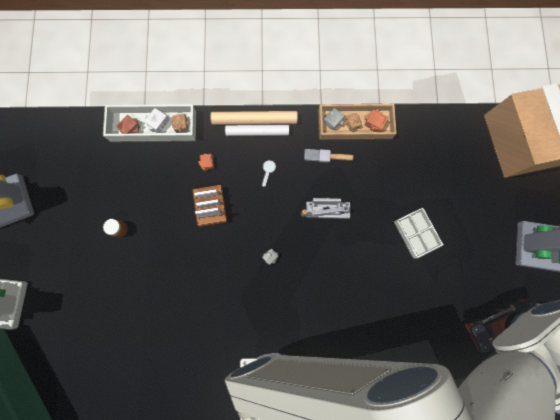

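View pics/side0.png

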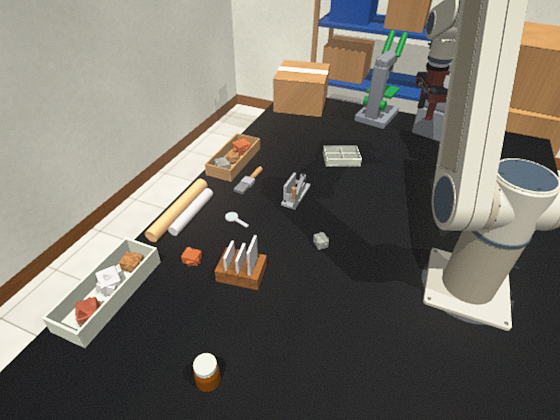

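View pics/wrist0.png

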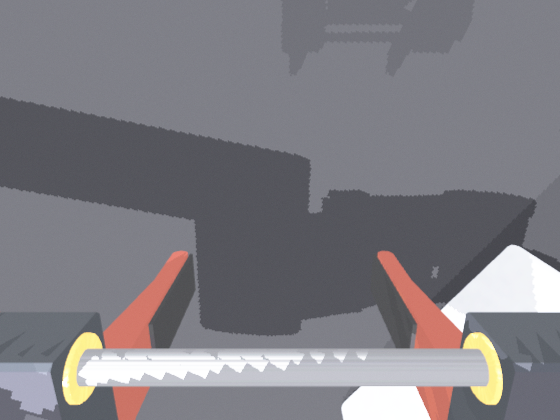

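The top view shows the rack near (210,206) px, the clamp near (327,208), the tray at (418,233) and rocks at (206,161) and (270,256). I'll zoom in and get world points.

Run:
```python
from h import *
d=load('top0'); T=wfc(d); P=pts(d,T)
print(T.round(3), f(d), d['cx'],d['cy'])
for (u,v) in [(210,206),(327,208),(418,233),(270,256),(206,161),(268,166),(115,228),(330,156),(400,300)]: print((u,v),P[v,u].round(0))
im=d['img'][:,:,::-1]
a=cv2.resize(im[175:235,180:240],(480,480),interpolation=cv2.INTER_CUBIC)
b=cv2.resize(im[180:240,298:358],(480,480),interpolation=cv2.INTER_CUBIC)
cv2.imwrite('pics/z0.png',cv2.resize(np.hstack([a,b]),(800,400)))
Z=P[...,2]
print(Z[180:236:2,190:232:2].astype(int))
s=load('side0');im=s['img'][:,:,::-1]
a=cv2.resize(im[220:300,200:280],(400,400),interpolation=cv2.INTER_CUBIC)
b=cv2.resize(im[150:230,255:335],(400,400),interpolation=cv2.INTER_CUBIC)
cv2.imwrite('pics/z1.png',np.hstack([a,b]))
R=cv2.Rodrigues(d['rv'])[0];print(R.round(3))
```

```text
[[-1.400000e-02 -9.850000e-01  1.730000e-01  3.676350e+02]
 [-1.000000e+00  1.100000e-02 -1.400000e-02  3.002000e+00]
 [ 1.200000e-02 -1.730000e-01 -9.850000e-01  1.352327e+03]
 [ 0.000000e+00  0.000000e+00  0.000000e+00  1.000000e+00]] 397.66239704400937 277.21185326977815 205.6916324227421
(210, 206) [598. 207.  51.]
(327, 208) [ 586. -180.   56.]
(418, 233) [ 502. -489.   24.]
(270, 256) [431.  10.  39.]
(206, 161) [758. 226.  33.]
(268, 166) [745.  14.   9.]
(115, 228) [525. 506.  78.]
(330, 156) [ 775. -202.   24.]
(400, 300) [ 282. -422.   -4.]
[[   1    6    0    4    4    0    0    0    4    0   -1    0    3    0
    -2    3    0    0   -1    1    0]
 [   1    1   -3    0    0   -1    2    4    4    2   -1    0   -1   -1
     0    2    1   -3   -3    3    0]
 [   0   -2    0    3    0    1    0   -4    0    3    0   -4    0    3
     2   -1    4    0    2    0   -1]
 [   0   -2    2    2   -3   -1   -1   -1    0    7   49   48   46   44
    36   44   -1    0   -7    0   -2]
 [   1   -2    0    1   47   44   48   50   45   46   46   41   49   43
    42   52    4   -2   -2    4
[... 1910 characters left out ...]
 41   37   25   26   17   13    4    0
    -5    0    1    0    0    1    0]
 [   3   -3    0   -1    2   13    2    0    0   -1    0   -2   -1    0
     0    0    0   -2    1    5    1]
 [  -1    3    4    0    0    2    0    0    0    1   -2    0    0    4
    -4    2    3    0   -4    0    0]
 [   1    2   -5    1    1    4   -2   -1    1   -4    1    4    2    4
    -2   -6    3   -1    0    1    0]
 [  -1    1    3    2    3   -5    2    0    1    2    1   -2    0    1
     0    0   -1    1    0    0   -1]
 [  -2    0   -2   -2   -2    1    3    4    0    0    2    0    2   -4
     2   -1    1   -1    2    0    0]]
[[ 0.384 -0.001  0.923]
 [-0.923  0.001  0.384]
 [-0.002 -1.     0.   ]]
```

View pics/z0.png

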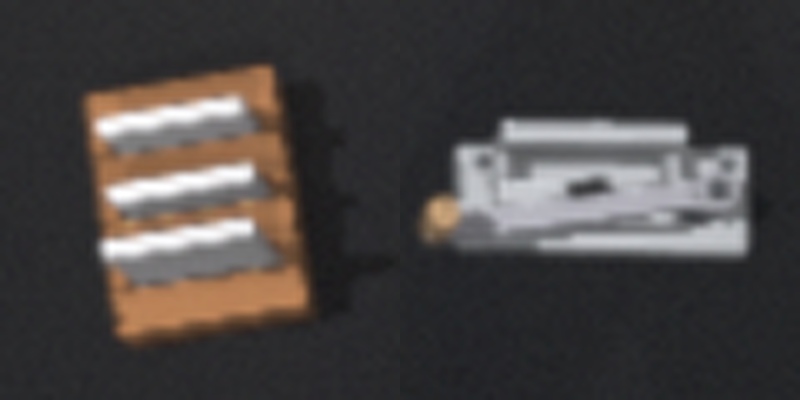

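View pics/z1.png

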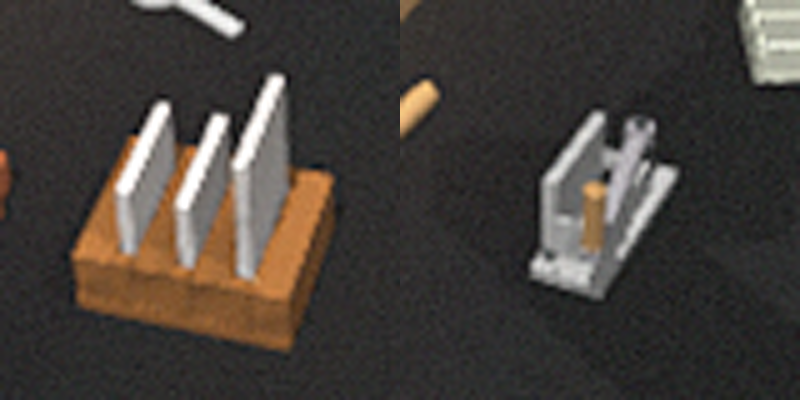

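Run:
```python
from h import *
d=load('wrist0');print(d['hand_eye'].round(2),d['fovy'],d['cx'],d['cy'])
```

```text
[[ 1.0000e+00 -0.0000e+00 -0.0000e+00 -8.0000e-02]
 [ 0.0000e+00 -3.0000e-01  9.5000e-01 -1.6273e+02]
 [-0.0000e+00 -9.5000e-01 -3.0000e-01  8.4050e+01]
 [ 0.0000e+00  0.0000e+00  0.0000e+00  1.0000e+00]] 60.098289952969935 282.25104886767554 209.84942024657772
```

Request:
jog_arm:
  steps:
    - {"dp": [0.85, 1, 0.8], "turn": [0, 0, 0.075], "claw": 1}
    - {"dp": [0.85, 1, 0.8], "turn": [0, 0, 0.075], "claw": 1}
    - {"dp": [0.85, 1, 0.8], "turn": [0, 0, 0.075], "claw": 1}
    - {"dp": [0.85, 1, 0.8], "turn": [0, 0, 0.075], "claw": 1}

```text
t: 0.48
ee_pos: [311.4, -494.7, 289.9]
orientation: [-1.445, 0.729, -0.735]
ft_force: [0.2, -0.1, 0.4]
width: 87.9
```

Request:
jog_arm:
  steps:
    - {"dp": [0.85, 1, 0.2], "turn": [0, 0, 0.075], "claw": 1}
    - {"dp": [0.85, 1, 0.2], "turn": [0, 0, 0.075], "claw": 1}
    - {"dp": [0.85, 1, 0.2], "turn": [0, 0, 0.075], "claw": 1}
    - {"dp": [0.85, 1, 0.2], "turn": [0, 0, 0.075], "claw": 1}

```text
t: 0.82
ee_pos: [381.9, -411.9, 306.7]
orientation: [-1.5, 0.543, -0.551]
ft_force: [-0.6, -0.3, 0.0]
width: 88.2
```

Request:
jog_arm:
  steps:
    - {"dp": [0.85, 1, 0], "turn": [0, 0, 0.075], "claw": 1}
    - {"dp": [0.85, 1, 0], "turn": [0, 0, 0.075], "claw": 1}
    - {"dp": [0.85, 1, 0], "turn": [0, 0, 0.075], "claw": 1}
    - {"dp": [0.85, 1, 0], "turn": [0, 0, 0.075], "claw": 1}

```text
t: 1.15
ee_pos: [451.7, -329.5, 306.2]
orientation: [-1.538, 0.357, -0.365]
ft_force: [-1.5, -0.5, -0.1]
width: 87.7
```

Request:
jog_arm:
  steps:
    - {"dp": [0.5, 1, 0], "turn": [0, 0, 0.15], "claw": 0.5}
    - {"dp": [0.5, 1, 0], "turn": [0, 0, 0.15], "claw": 0.5}
    - {"dp": [0.5, 1, 0], "turn": [0, 0, 0.15], "claw": 0.5}
    - {"dp": [0.5, 1, 0], "turn": [0, 0, 0.15], "claw": 0.5}
    - {"dp": [0.5, 1, 0], "turn": [0, 0, 0.15], "claw": 0.5}

```text
t: 1.57
ee_pos: [491.5, -249.7, 305.7]
orientation: [-1.567, -0.014, 0.009]
ft_force: [-0.1, 0.5, -1.3]
width: 58.2
```

Run:
```python
from h import *
o,d=snap('wrist','wrist1');print(o['t'],o['ee_pos'],o['qpos'],o['width'])
R=cv2.Rodrigues(o['orientation'])[0];print(R.round(3))
```

```text
1.5667 [ 491.47903841 -249.72252797  305.68837336] [-0.49425024  0.22511178  1.7118237   0.00486861  1.20331528 -0.51071099] 58.22122240384214
[[ 1.     0.003 -0.015]
 [ 0.015  0.003  1.   ]
 [ 0.003 -1.     0.003]]
```

View pics/wrist1.png

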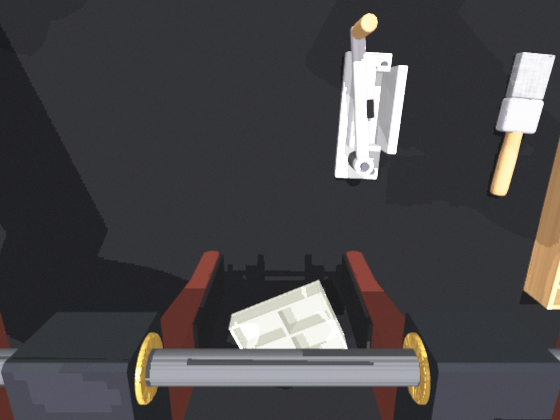

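The clamp is at upper centre: post top near (369,22), hinge near (364,167), fence right side from (400,67) to (390,152).

```bash
cat > clamp.py <<'E'
from h import *
import sys
def plane(d,T,uv,z):
    F=f(d); r=np.array([(uv[0]-d['cx'])/F,(uv[1]-d['cy'])/F,1])@T[:3,:3].T
    return T[:3,3]+r*(z-T[2,3])/r[2]
def top_rect(d,T,P,zc,dz,box,col=None):
    m=(abs(P[...,2]-zc)<dz)&(P[...,0]>box[0])&(P[...,0]<box[1])&(P[...,1]>box[2])&(P[...,1]<box[3])
    if col is not None: m&=col
    n,l,s,c=cv2.connectedComponentsWithStats(m.astype(np.uint8))
    if n<2: return None
    k=1+np.argmax(s[1:,4]); v,u=np.where(l==k)
    W=np.array([plane(d,T,(a,b),zc)[:2] for a,b in zip(u,v)],np.float32)
    return cv2.minAreaRect(W),len(u),W
if __name__=='__main__':
    d=load(sys.argv[1]);T=wfc(d);P=pts(d,T)
    B=(480,720,-330,-60)
    print('fence',top_rect(d,T,P,74,4,B)[:2])
    print('base',top_rect(d,T,P,12,4,B)[:2])
    im=d['img'].astype(int);wood=(im[...,0]-im[...,2]>40)
    print('post',top_rect(d,T,P,105,5,B,wood)[:2])
    m=(P[...,2]>8)&(P[...,0]>B[0])&(P[...,0]<B[1])&(P[...,1]>B[2])&(P[...,1]<B[3])
    Q=P[m]; print(Q.min(0),Q.max(0))
    for uv,z in [((364,167),57),((369,22),105)]: print(plane(d,T,uv,z))
E
python3 clamp.py wrist1
python3 - <<'E'
from h import *
d=load('wrist1');im=d['img'][0:200,300:430,::-1]
cv2.imwrite('pics/z2.png',cv2.resize(im,(390,600),interpolation=cv2.INTER_CUBIC))
E
```

```text
fence (((611.4541015625, -178.8811492919922), (89.56005096435547, 11.170042037963867), 88.06400299072266), 919)
base (((589.3008422851562, -190.11309814453125), (148.99893188476562, 54.064823150634766), 88.34339904785156), 1468)
post (((568.3741455078125, -101.59425354003906), (15.36237621307373, 15.600321769714355), 4.4547343254089355), 273)
[ 480.00247037 -265.30703259    8.00467751] [618.86075275 -93.63547163 468.6918777 ]
[ 586.21917711 -242.38575601   57.        ]
[ 568.78429115 -101.12572355  105.        ]
```

View pics/z2.png

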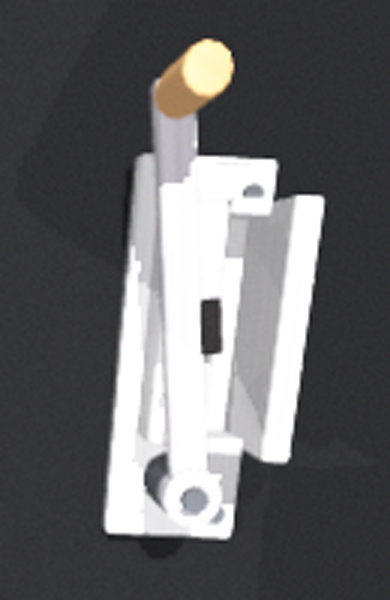

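Request:
jog_arm:
  steps:
    - {"dp": [0.96, 1, -0.5], "turn": [0, 0, 0.03], "claw": 0.45}
    - {"dp": [0.96, 1, -0.5], "turn": [0, 0, 0.03], "claw": 0.45}
    - {"dp": [0.96, 1, -0.5], "turn": [0, 0, 0.03], "claw": 0.45}
    - {"dp": [0.96, 1, -0.5], "turn": [0, 0, 0.03], "claw": 0.45}

```text
t: 1.95
ee_pos: [569.6, -168.0, 263.0]
orientation: [-1.564, -0.079, 0.077]
ft_force: [-0.3, -0.3, 0.3]
width: 39.5
```

Request:
jog_arm:
  steps:
    - {"dp": [0, 0.85, -0.9], "turn": [0, 0, 0], "claw": 0.45}
    - {"dp": [0, 0.85, -0.9], "turn": [0, 0, 0], "claw": 0.45}
    - {"dp": [0, 0.85, -0.9], "turn": [0, 0, 0], "claw": 0.45}
    - {"dp": [0, 0.85, -0.9], "turn": [0, 0, 0], "claw": 0.45}

```text
t: 2.28
ee_pos: [566.7, -98.7, 187.2]
orientation: [-1.562, -0.072, 0.081]
ft_force: [-0.8, -0.9, 0.3]
width: 39.7
```

Run:
```python
from h import *
o,d=snap('wrist','wrist2');print(o['t'],o['ee_pos'],o['width'],cv2.Rodrigues(o['orientation'])[0][:,0])
```

```text
2.2833 [566.73463977 -98.74631719 187.24699888] 39.6532549005142 [ 0.99521333  0.09758163 -0.00531563]
```

View pics/wrist2.png

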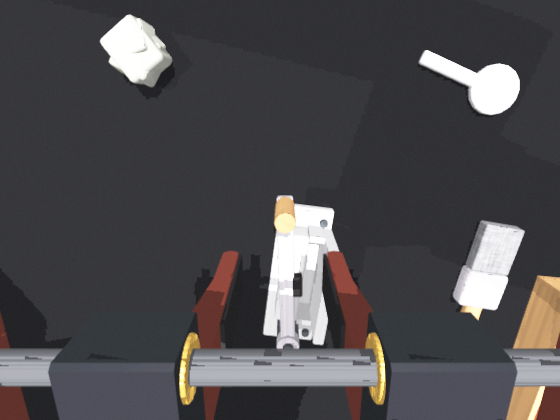

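The post top, at (285,223), lies between the fingers. I'll descend.

Request:
jog_arm:
  steps:
    - {"dp": [0.02, -0.03, -0.9], "turn": [0, 0, 0.006], "claw": 0.45}
    - {"dp": [0.02, -0.03, -0.9], "turn": [0, 0, 0.006], "claw": 0.45}
    - {"dp": [0.02, -0.03, -0.9], "turn": [0, 0, 0.006], "claw": 0.45}

```text
t: 2.58
ee_pos: [567.0, -104.1, 113.6]
orientation: [-1.562, -0.082, 0.096]
ft_force: [-1.3, 0.3, 0.6]
width: 39.7
```

Request:
jog_arm:
  steps:
    - {"dp": [0, 0, -0.55], "turn": [0, 0, 0], "claw": 0.3}
    - {"dp": [0, 0, -0.55], "turn": [0, 0, 0], "claw": 0.3}
    - {"dp": [0, 0, -0.55], "turn": [0, 0, 0], "claw": 0.3}
    - {"dp": [0, 0, -0.55], "turn": [0, 0, 0], "claw": 0.3}

```text
t: 2.92
ee_pos: [567.9, -105.0, 71.4]
orientation: [-1.562, -0.082, 0.094]
ft_force: [1.5, 0.6, -0.0]
width: 26.6
```

```bash
cat > arc.py <<'E'
import numpy as np,sys
from h import *
piv=np.array([584.7,-240.1]); yaw=-0.0314
o=ctrl.get_obs();p=o['ee_pos'];Rx=cv2.Rodrigues(o['orientation'])[0][:,0];ty=np.arctan2(Rx[1],Rx[0])
print('t',o['t'],p.round(1),'w',o['width'],'F',o['ft_force'].round(1),'yaw',ty)
v=p[:2]-piv;print('lever angle here',np.arctan2(v[1],v[0])-np.pi/2-yaw,np.hypot(*v))
for th in eval(sys.argv[1]):
    a=th+np.pi/2+yaw;q=piv+140*np.array([np.cos(a),np.sin(a)])
    print(round(th,3),((q-p[:2])/80).round(3),'turn',round((th+yaw-ty)/np.pi,3))
E
python3 arc.py "np.arange(0.15,1.75,0.1)"
```

```text
t 2.9167 [ 567.9 -105.    71.4] w 26.569273548838833 F [ 1.5  0.6 -0. ] yaw 0.11218759562483983
lever angle here 0.15547047489630395 136.10090932638116
0.15 [0.003 0.05 ] turn 0.002
0.25 [-0.169  0.02 ] turn 0.034
0.35 [-0.338 -0.026] turn 0.066
0.45 [-0.501 -0.089] turn 0.098
0.55 [-0.657 -0.168] turn 0.129
0.65 [-0.804 -0.262] turn 0.161
0.75 [-0.942 -0.371] turn 0.193
0.85 [-1.067 -0.493] turn 0.225
0.95 [-1.18  -0.626] turn 0.257
1.05 [-1.279 -0.77 ] turn 0.289
1.15 [-1.364 -0.924] turn 0.32
1.25 [-1.432 -1.085] turn 0.352
1.35 [-1.484 -1.252] turn 0.384
1.45 [-1.519 -1.423] turn 0.416
1.55 [-1.537 -1.597] turn 0.448
1.65 [-1.537 -1.772] turn 0.48
```

Request:
jog_arm:
  steps:
    - {"dp": [-0.17, 0.02, 0], "turn": [0, 0, 0.034], "claw": 0.3}
    - {"dp": [-0.34, -0.026, 0], "turn": [0, 0, 0.066], "claw": 0.3}
    - {"dp": [-0.5, -0.09, 0], "turn": [0, 0, 0.098], "claw": 0.3}
    - {"dp": [-0.66, -0.17, 0], "turn": [0, 0, 0.13], "claw": 0.3}
    - {"dp": [-0.8, -0.26, 0], "turn": [0, 0, 0.16], "claw": 0.3}
    - {"dp": [-0.94, -0.37, 0], "turn": [0, 0, 0.193], "claw": 0.3}
    - {"dp": [-0.94, -0.37, 0], "turn": [0, 0, 0.193], "claw": 0.3}

```text
t: 3.5
ee_pos: [492.6, -135.9, 74.0]
orientation: [-1.494, -0.558, 0.57]
ft_force: [0.2, 0.2, 0.4]
width: 26.5
```

```bash
python3 arc.py "np.arange(0.75,1.75,0.1)"
```

```text
t 3.5 [ 492.6 -135.9   74. ] w 26.49291987213891 F [0.2 0.2 0.4] yaw 0.7209097718838043
lever angle here 0.7553541080536771 139.04358559521418
0.75 [-0.001  0.015] turn -0.001
0.85 [-0.127 -0.106] turn 0.031
0.95 [-0.24 -0.24] turn 0.063
1.05 [-0.339 -0.384] turn 0.095
1.15 [-0.423 -0.537] turn 0.127
1.25 [-0.491 -0.698] turn 0.158
1.35 [-0.543 -0.865] turn 0.19
1.45 [-0.579 -1.037] turn 0.222
1.55 [-0.596 -1.211] turn 0.254
1.65 [-0.597 -1.386] turn 0.286
```

Request:
jog_arm:
  steps:
    - {"dp": [-0.127, -0.106, -0.03], "turn": [0, 0, 0.031], "claw": 0.3}
    - {"dp": [-0.24, -0.24, -0.03], "turn": [0, 0, 0.063], "claw": 0.3}
    - {"dp": [-0.34, -0.384, -0.03], "turn": [0, 0, 0.095], "claw": 0.3}
    - {"dp": [-0.423, -0.537, -0.03], "turn": [0, 0, 0.127], "claw": 0.3}
    - {"dp": [-0.49, -0.7, -0.03], "turn": [0, 0, 0.158], "claw": 0.3}
    - {"dp": [-0.54, -0.865, -0.03], "turn": [0, 0, 0.19], "claw": 0.3}
    - {"dp": [-0.57, -0.98, -0.03], "turn": [0, 0, 0.21], "claw": 0.3}

```text
t: 4.08
ee_pos: [448.4, -215.6, 73.6]
orientation: [-1.296, -1.064, 1.074]
ft_force: [0.5, 1.4, 1.0]
width: 26.4
```

```bash
python3 arc.py "np.arange(1.35,1.75,0.1)"
```

```text
t 4.0833 [ 448.4 -215.6   73.6] w 26.36080683733932 F [0.5 1.4 1. ] yaw 1.381371666267685
lever angle here 1.4244884504921669 138.49276975747202
1.35 [0.009 0.131] turn -0.02
1.45 [-0.026 -0.041] turn 0.012
1.55 [-0.044 -0.215] turn 0.044
1.65 [-0.044 -0.39 ] turn 0.076
```

Request:
jog_arm:
  steps:
    - {"dp": [-0.044, -0.215, 0], "turn": [0, 0, 0.044], "claw": 0.3}
    - {"dp": [-0.044, -0.26, 0], "turn": [0, 0, 0.05], "claw": 0.3}
    - {"dp": [-0.044, -0.26, 0], "turn": [0, 0, 0.05], "claw": 0.3}
    - {"dp": [-0.044, -0.26, 0], "turn": [0, 0, 0.05], "claw": 0.3}

```text
t: 4.42
ee_pos: [446.2, -237.0, 75.0]
orientation: [-1.233, -1.179, 1.188]
ft_force: [0.3, -0.4, -0.1]
width: 26.2
```

Request:
jog_arm:
  steps:
    - {"dp": [0, 0.06, 0], "turn": [0, 0, 0], "claw": 0.45}
    - {"dp": [0, 0.06, 0.0], "turn": [0, 0, 0], "claw": 0.45}
    - {"dp": [0, 0.06, 0.5], "turn": [0, 0, 0], "claw": 0.45}
    - {"dp": [0, 0.06, 1], "turn": [0, 0, 0], "claw": 0.45}
    - {"dp": [0, 0.06, 1], "turn": [0, 0, 0], "claw": 0.45}

```text
t: 4.83
ee_pos: [449.9, -233.4, 160.9]
orientation: [-1.242, -1.182, 1.187]
ft_force: [2.1, -0.8, 1.0]
width: 39.6
```

Request:
jog_arm:
  steps:
    - {"dp": [0.4, 1, 1], "turn": [0, 0, -0.16], "claw": 0.6}
    - {"dp": [0.4, 1, 1], "turn": [0, 0, -0.16], "claw": 0.6}
    - {"dp": [0.4, 1, 1], "turn": [0, 0, -0.16], "claw": 0.6}
    - {"dp": [0.4, 1, 1], "turn": [0, 0, -0.16], "claw": 0.6}

```text
t: 5.17
ee_pos: [486.1, -150.7, 246.2]
orientation: [-1.438, -0.807, 0.805]
ft_force: [-0.1, 0.4, 0.2]
width: 53.2
```

Request:
jog_arm:
  steps:
    - {"dp": [0.4, 1, 0.5], "turn": [0, 0, -0.16], "claw": 0.6}
    - {"dp": [0.4, 1, 0.5], "turn": [0, 0, -0.16], "claw": 0.6}
    - {"dp": [0.4, 1, 0.5], "turn": [0, 0, -0.16], "claw": 0.6}
    - {"dp": [0.4, 1, 0.5], "turn": [0, 0, -0.16], "claw": 0.6}

```text
t: 5.5
ee_pos: [520.8, -67.2, 288.7]
orientation: [-1.548, -0.434, 0.432]
ft_force: [-0.4, 0.1, -0.4]
width: 52.7
```

Request:
jog_arm:
  steps:
    - {"dp": [0.6, 1, 0], "turn": [0, 0, -0.12], "claw": 0.6}
    - {"dp": [0.6, 1, 0], "turn": [0, 0, -0.12], "claw": 0.6}
    - {"dp": [0.6, 1, 0], "turn": [0, 0, -0.12], "claw": 0.6}
    - {"dp": [0.6, 1, 0], "turn": [0, 0, -0.12], "claw": 0.6}

```text
t: 5.83
ee_pos: [570.4, 16.5, 288.6]
orientation: [-1.586, -0.133, 0.136]
ft_force: [-0.4, -0.1, -0.5]
width: 52.7
```

Request:
jog_arm:
  steps:
    - {"dp": [0.5, 1, 0], "turn": [0, 0, 0], "claw": 0.6}
    - {"dp": [0.5, 1, 0], "turn": [0, 0, 0], "claw": 0.6}
    - {"dp": [0.5, 1, 0], "turn": [0, 0, 0], "claw": 0.6}
    - {"dp": [0.5, 1, 0], "turn": [0, 0, 0], "claw": 0.6}

```text
t: 6.17
ee_pos: [610.6, 98.6, 288.0]
orientation: [-1.586, -0.136, 0.139]
ft_force: [-0.8, 0.2, 0.2]
width: 53.1
```

```bash
python3 arc.py "[]"
python3 - <<'E'
from h import *
o,d=snap('wrist','wrist3');o,d=snap('top','top3')
im=d['img'][180:260,290:370,::-1]
cv2.imwrite('pics/z3.png',cv2.resize(im,(480,480),interpolation=cv2.INTER_CUBIC))
E
```

```text
t 6.1667 [610.6  98.6 288. ] w 53.05963591392819 F [-0.8  0.2  0.2] yaw 0.17508653481107211
lever angle here -0.04504561174952647 339.6462418461342
```

View pics/wrist3.png

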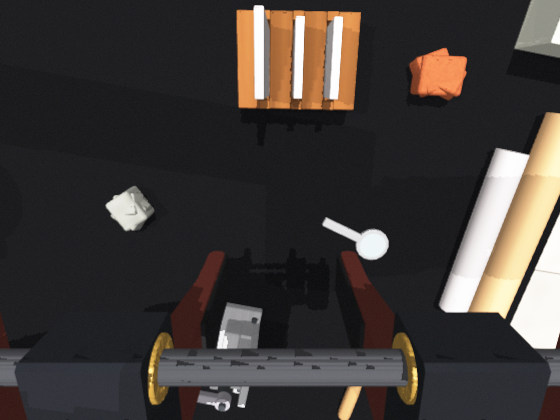

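View pics/z3.png

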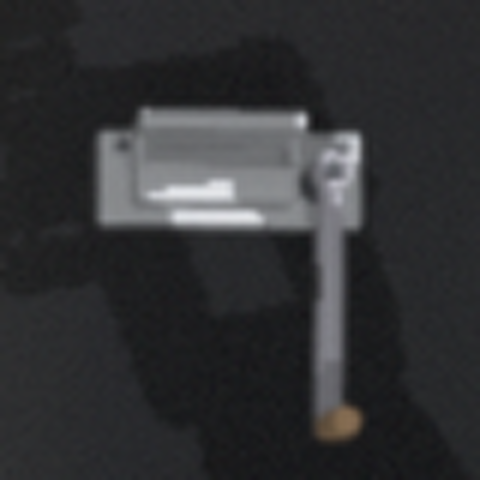

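The lever is open at about 1.55 rad. The tall slab is the leftmost white strip, (260,7)–(260,98).

Run:
```python
from h import *
from clamp import *
for tag in ['wrist3','top3']:
    d=load(tag);T=wfc(d);P=pts(d,T);im=d['img'].astype(int)
    white=(im.min(-1)>150)
    B=(500,720,100,300)
    print(tag,'tall',top_rect(d,T,P,130,8,B,white)[:2])
    print('rack',top_rect(d,T,P,45,5,B)[:2])
    for m in [(abs(P[...,2]-130)<8)]:
        print('t',top_rect(d,T,P,130,8,B)[:2])
    print('s',top_rect(d,T,P,90,6,(598,720,100,300),white)[:2])
```

```text
wrist3 tall (((571.8453979492188, 206.48825073242188), (7.354020595550537, 69.40302276611328), 9.013313293457031), 900)
rack (((605.72509765625, 211.97341918945312), (123.62654876708984, 93.99031829833984), 8.891193389892578), 8202)
t (((572.2417602539062, 206.55152893066406), (8.171177864074707, 69.39774322509766), 9.063820838928223), 990)
s (((638.814453125, 217.19522094726562), (8.699411392211914, 69.40386199951172), 8.91834831237793), 767)Traceback (most recent call last):
  File "<stdin>", line 7, in <module>
TypeError: 'NoneType' object is not subscriptable
```

Request:
jog_arm:
  steps:
    - {"dp": [-0.48, 1, -0.5], "turn": [0, 0, -0.006], "claw": 0.45}
    - {"dp": [-0.48, 1, -0.5], "turn": [0, 0, -0.006], "claw": 0.45}
    - {"dp": [-0.48, 1, -0.5], "turn": [0, 0, -0.006], "claw": 0.45}
    - {"dp": [-0.48, 1, -0.5], "turn": [0, 0, -0.006], "claw": 0.45}

```text
t: 6.6
ee_pos: [568.2, 176.1, 246.3]
orientation: [-1.588, -0.117, 0.128]
ft_force: [0.5, -1.0, -0.1]
width: 39.4
```

Request:
jog_arm:
  steps:
    - {"dp": [0, 0.34, -0.7], "turn": [0, 0, 0], "claw": 0.45}
    - {"dp": [0, 0.34, -0.7], "turn": [0, 0, 0], "claw": 0.45}
    - {"dp": [0, 0.34, -0.7], "turn": [0, 0, 0], "claw": 0.45}
    - {"dp": [0, 0.34, -0.7], "turn": [0, 0, 0], "claw": 0.45}

```text
t: 6.93
ee_pos: [568.1, 201.7, 190.3]
orientation: [-1.589, -0.116, 0.129]
ft_force: [0.3, -0.2, -0.2]
width: 39.7
```

Run:
```python
from h import *
o,d=snap('wrist','wrist4');print(o['ee_pos'],o['width'],cv2.Rodrigues(o['orientation'])[0].round(4))
```

```text
[568.12138164 201.7368021  190.25675312] 39.68746009107976 [[ 0.9879 -0.007  -0.1551]
 [ 0.1549 -0.0228  0.9877]
 [-0.0105 -0.9997 -0.0214]]
```

View pics/wrist4.png

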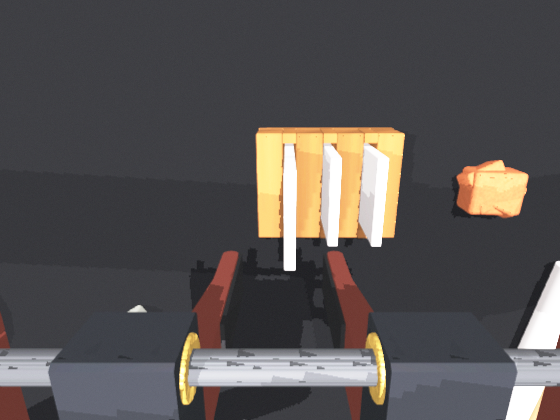

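Request:
jog_arm:
  steps:
    - {"dp": [0.05, 0.06, -0.5], "turn": [0.007, -0.002, 0], "claw": 0.45}
    - {"dp": [0.05, 0.06, -0.5], "turn": [0.007, -0.002, 0], "claw": 0.45}
    - {"dp": [0.05, 0.06, -0.5], "turn": [0.007, -0.002, 0], "claw": 0.45}
    - {"dp": [0.05, 0.06, -0.5], "turn": [0.007, -0.002, 0], "claw": 0.45}

```text
t: 7.32
ee_pos: [574.0, 206.1, 153.4]
orientation: [-1.568, -0.124, 0.119]
ft_force: [0.3, 0.7, 0.2]
width: 39.7
```

Run:
```python
from h import *
from clamp import *
o,d=snap('wrist','wrist5');print(o['ee_pos'],o['width'],cv2.Rodrigues(o['orientation'])[0].round(4))
d=load('wrist5');T=wfc(d);P=pts(d,T);im=d['img'].astype(int)
print(top_rect(d,T,P,130,6,(520,620,150,280),im.min(-1)>150)[:2])
```

```text
[574.0180651  206.08201019 153.41432601] 39.708397368699266 [[ 9.881e-01  3.200e-03 -1.536e-01]
 [ 1.536e-01  1.000e-04  9.881e-01]
 [ 3.200e-03 -1.000e+00 -4.000e-04]]
(((571.831787109375, 207.1380615234375), (7.865476131439209, 71.30223083496094), 8.922225952148438), 1710)
```

View pics/wrist5.png

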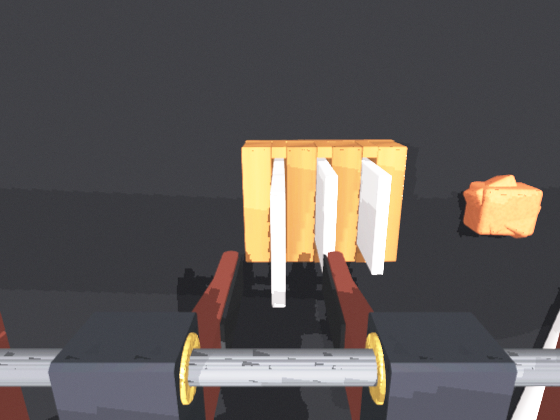

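Request:
jog_arm:
  steps:
    - {"dp": [-0.026, 0.01, -0.3], "turn": [0, 0.001, 0], "claw": 0.45}
    - {"dp": [-0.026, 0.01, -0.5], "turn": [0, 0.001, 0], "claw": 0.45}
    - {"dp": [-0.026, 0.01, -0.66], "turn": [0, 0.001, 0], "claw": 0.45}
    - {"dp": [-0.026, 0.01, -0.66], "turn": [0, 0.001, 0], "claw": 0.45}
    - {"dp": [-0.026, 0.01, -0.66], "turn": [0, 0.001, 0], "claw": 0.2}
    - {"dp": [-0.026, 0.01, -0.66], "turn": [0, 0.001, 0], "claw": 0.2}

```text
t: 7.87
ee_pos: [573.0, 207.5, 102.1]
orientation: [-1.567, -0.123, 0.119]
ft_force: [-0.8, 0.2, 1.1]
width: 29.8
```

Run:
```python
from h import *
o,d=snap('wrist','wrist6');print(o['ee_pos'],o['width'],o['ft_force'],cv2.Rodrigues(o['orientation'])[0].round(4))
```

```text
[572.97766445 207.48669313 102.09166065] 29.809669381665998 [-0.78467539  0.15103811  1.08295918] [[ 9.881e-01  2.600e-03 -1.539e-01]
 [ 1.539e-01  1.000e-03  9.881e-01]
 [ 2.700e-03 -1.000e+00  6.000e-04]]
```

View pics/wrist6.png

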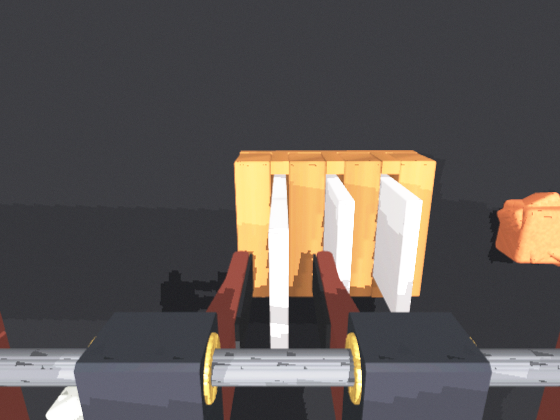

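The slab (column 280) is centred between the fingers, so I'll close.

Request:
jog_arm:
  steps:
    - {"dp": [-0.01, 0, -0.03], "turn": [0, 0, 0], "claw": 0}
    - {"dp": [-0.01, 0, -0.03], "turn": [0, 0, 0], "claw": 0}
    - {"dp": [-0.01, 0, -0.03], "turn": [0, 0, 0], "claw": 0}
    - {"dp": [-0.01, 0, -0.03], "turn": [0, 0, 0], "claw": 0}
    - {"dp": [-0.01, 0, -0.03], "turn": [0, 0, 0], "claw": 0}
    - {"dp": [-0.01, 0, -0.03], "turn": [0, 0, 0], "claw": 0}

```text
t: 8.42
ee_pos: [572.5, 207.7, 100.3]
orientation: [-1.566, -0.124, 0.119]
ft_force: [-0.8, -0.2, 5.3]
width: 7.6
```

Request:
jog_arm:
  steps:
    - {"dp": [0, 0, 0.1], "turn": [0, 0, 0], "claw": 0}
    - {"dp": [0, 0, 0.25], "turn": [0, 0, 0], "claw": 0}
    - {"dp": [0, 0, 0.4], "turn": [0, 0, 0], "claw": 0}
    - {"dp": [0, 0, 0.55], "turn": [0, 0, 0], "claw": 0}
    - {"dp": [0, 0, 0.7], "turn": [0, 0, 0], "claw": 0}
    - {"dp": [0, 0, 0.85], "turn": [0, 0, 0], "claw": 0}
    - {"dp": [0, 0, 0.85], "turn": [0, 0, 0], "claw": 0}

```text
t: 9.0
ee_pos: [574.2, 208.2, 171.7]
orientation: [-1.565, -0.128, 0.115]
ft_force: [0.1, 0.1, -1.8]
width: 8.0
```

Run:
```python
from h import *
o,d=snap('side','side7');print(o['ee_pos'],o['width'],o['ft_force'],cv2.Rodrigues(o['orientation'])[0].round(4))
im=d['img'][170:300,180:320,::-1]
cv2.imwrite('pics/z7.png',cv2.resize(im,None,fx=4,fy=4,interpolation=cv2.INTER_CUBIC))
```

```text
[574.15198906 208.22291669 171.67616355] 8.03329159944626 [ 0.09007077  0.08193356 -1.75304464] [[ 0.988   0.0081 -0.154 ]
 [ 0.154   0.0029  0.9881]
 [ 0.0084 -1.      0.0016]]
```

View pics/z7.png

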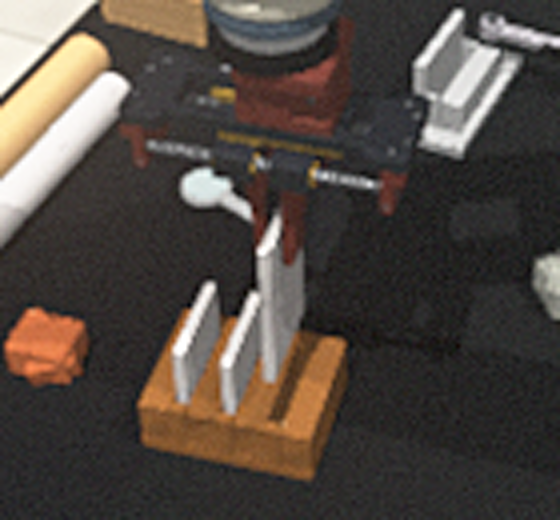

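Request:
jog_arm:
  steps:
    - {"dp": [0, -0.1, 0.3], "turn": [0, 0.0026, 0], "claw": 0}
    - {"dp": [0.02, -0.3, 0.5], "turn": [0, 0.0026, -0.01], "claw": 0}
    - {"dp": [0.04, -0.6, 0.6], "turn": [0, 0.0026, -0.015], "claw": 0}
    - {"dp": [0.06, -0.95, 0.6], "turn": [0, 0.0026, -0.02], "claw": 0}

```text
t: 9.38
ee_pos: [579.3, 132.3, 220.1]
orientation: [-1.566, -0.074, 0.071]
ft_force: [0.6, -0.6, -2.5]
width: 7.5
```

Request:
jog_arm:
  steps:
    - {"dp": [0.02, -0.3, 0], "turn": [0, 0, 0], "claw": 0}
    - {"dp": [0.04, -0.6, 0], "turn": [0, 0, -0.01], "claw": 0}
    - {"dp": [0.06, -1, 0], "turn": [0, 0, -0.02], "claw": 0}

```text
t: 9.63
ee_pos: [583.7, 51.9, 219.7]
orientation: [-1.567, -0.024, 0.022]
ft_force: [0.0, -0.2, -1.3]
width: 8.2
```

Request:
jog_arm:
  steps:
    - {"dp": [0.02, -0.4, 0], "turn": [0, 0, 0], "claw": 0}
    - {"dp": [0.04, -0.7, 0], "turn": [0, 0, -0.01], "claw": 0}
    - {"dp": [0.06, -1, 0], "turn": [0, 0, -0.02], "claw": 0}

```text
t: 9.88
ee_pos: [587.9, -29.7, 219.0]
orientation: [-1.567, 0.028, -0.028]
ft_force: [-0.5, 0.6, -1.7]
width: 7.8
```

Run:
```python
from h import *
o=ctrl.get_obs();print(o['t'],o['ee_pos'],o['width'],o['ft_force'],cv2.Rodrigues(o['orientation'])[0].round(4))
```

```text
9.8833 [587.9181016  -29.6635467  218.98107932] 7.840257478238648 [-0.49573668  0.60888155 -1.73379356] [[ 9.994e-01  3.000e-04  3.550e-02]
 [-3.550e-02  3.300e-03  9.994e-01]
 [ 2.000e-04 -1.000e+00  3.300e-03]]
```

Request:
jog_arm:
  steps:
    - {"dp": [0.05, -0.4, 0], "turn": [0, 0, 0], "claw": 0}
    - {"dp": [0.1, -0.7, 0], "turn": [0, 0, 0], "claw": 0}
    - {"dp": [0.12, -0.8, 0], "turn": [0, 0, 0], "claw": 0}
    - {"dp": [0.12, -0.8, 0], "turn": [0, 0, 0], "claw": 0}

```text
t: 10.22
ee_pos: [597.4, -95.4, 218.3]
orientation: [-1.567, 0.03, -0.03]
ft_force: [-0.9, 0.2, -1.3]
width: 7.5
```

Run:
```python
from h import *
from clamp import *
o,d=snap('wrist','wrist8');print(o['t'],o['ee_pos'])
d=load('wrist8');T=wfc(d);P=pts(d,T)
B=(540,720,-330,-60)
for n,z in [('fence',74),('front',44)]:
    r=top_rect(d,T,P,z,4,B); print(n,r and r[:2])
```

```text
10.2167 [597.39614991 -95.41778796 218.33152986]
fence (((612.9489135742188, -140.06057739257812), (14.85070514678955, 9.186725616455078), 88.41000366210938), 170)
front (((578.7865600585938, -146.95181274414062), (31.104734420776367, 12.937629699707031), 87.2799072265625), 358)
```

View pics/wrist8.png

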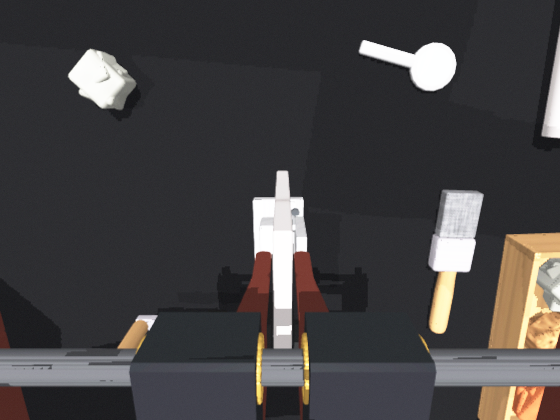

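Request:
jog_arm:
  steps:
    - {"dp": [0.01, -0.4, 0], "turn": [0, 0, 0], "claw": 0}
    - {"dp": [0.02, -0.8, 0], "turn": [0, 0, 0], "claw": 0}
    - {"dp": [0.027, -1, 0], "turn": [0, 0, 0], "claw": 0}
    - {"dp": [0.027, -1, -0.3], "turn": [0, 0, 0], "claw": 0}
    - {"dp": [0.027, -1, -0.4], "turn": [0, 0, 0], "claw": 0}
    - {"dp": [0.027, -1, -0.4], "turn": [0, 0, 0], "claw": 0}

```text
t: 10.77
ee_pos: [597.4, -172.3, 183.7]
orientation: [-1.565, 0.034, -0.024]
ft_force: [-0.6, 0.4, -2.0]
width: 7.8
```

```bash
cat > st.py <<'E'
from h import *
o=ctrl.get_obs();R=cv2.Rodrigues(o['orientation'])[0];p=o['ee_pos']
print(o['t'],p.round(1),'w',o['width'].__round__(1),'F',o['ft_force'].round(1),'yaw',np.arctan2(R[1,0],R[0,0]).round(4),'tooly',R[:,1].round(4))
c,s=np.cos(-.0314),np.sin(-.0314);v=p[:2]-[599.6,-178.4];print('clamp xy',c*v[0]+s*v[1],-s*v[0]+c*v[1])
E
python3 st.py
python3 - <<'E'
from h import *
from clamp import *
o,d=snap('wrist','wrist9');o,s=snap('side','side9')
im=s['img'][120:220,240:360,::-1]
cv2.imwrite('pics/z9.png',cv2.resize(im,None,fx=4,fy=4,interpolation=cv2.INTER_CUBIC))
E
```

```text
10.7667 [ 597.4 -172.3  183.7] w 7.8 F [-0.6  0.4 -2. ] yaw -0.0368 tooly [-0.006  0.006 -1.   ]
clamp xy -2.4260252323402915 6.050054899426809
```

View pics/wrist9.png

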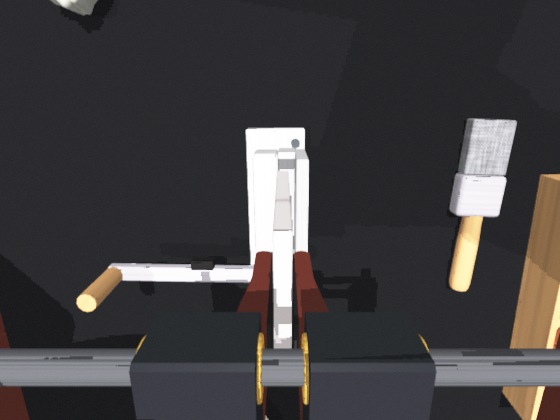

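View pics/z9.png

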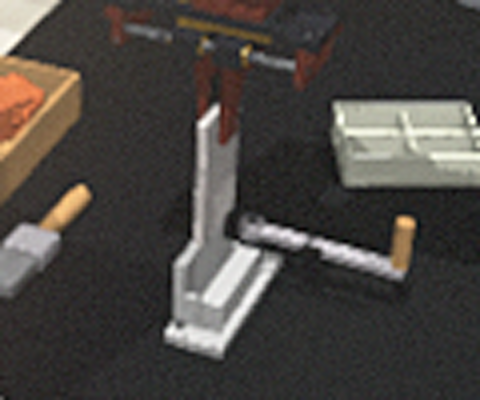

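Request:
jog_arm:
  steps:
    - {"dp": [0.03, -0.07, 0], "turn": [-0.002, -0.002, 0.001], "claw": 0}
    - {"dp": [0.03, -0.07, -0.05], "turn": [-0.002, -0.002, 0.001], "claw": 0}
    - {"dp": [0.03, -0.07, -0.05], "turn": [-0.002, -0.002, 0.001], "claw": 0}
    - {"dp": [0.03, -0.07, -0.05], "turn": [-0.002, -0.002, 0.001], "claw": 0}

```text
t: 11.2
ee_pos: [601.5, -178.0, 182.3]
orientation: [-1.572, 0.022, -0.029]
ft_force: [-0.2, 0.1, -2.2]
width: 7.8
```

```bash
python3 st.py
python3 - <<'E'
from h import *
from clamp import *
o,d=snap('wrist','wrist10')
d=load('wrist10');T=wfc(d);P=pts(d,T)
B=(540,720,-230,-60)
for n,z in [('fence',74),('front',44)]:
    r=top_rect(d,T,P,z,3,B); print(n,r and r[:2])
# slab end-face/edges: points above 95 mm below 150 
m=(P[...,2]>97)&(P[...,2]<165)&(abs(P[...,0]-600)<15)&(P[...,1]>-170)
Q=P[m]
for a in range(95,170,10):
    q=Q[(Q[:,2]>=a)&(Q[:,2]<a+10)]
    if len(q): print(a,len(q),q[:,0].mean().round(2),q[:,0].min().round(1),q[:,0].max().round(1),q[:,1].mean().round(1),q[:,1].max().round(1))
cv2.imwrite('pics/z10.png',cv2.resize(d['img'][120:300,190:370,::-1],(600,600),interpolation=cv2.INTER_CUBIC))
E
```

```text
11.2 [ 601.5 -178.   182.3] w 7.8 F [-0.2  0.1 -2.2] yaw -0.0327 tooly [ 0.0042 -0.0017 -1.    ]
clamp xy 1.872609832842045 0.43927065541286425
fence (((612.4373168945312, -175.42840576171875), (83.58745574951172, 9.821321487426758), 88.40047454833984), 1134)
front (((589.2537841796875, -176.77420043945312), (88.9273452758789, 35.621826171875), 88.0475082397461), 2637)
95 30 603.31 599.6 607.1 -144.5 -144.1
105 34 603.26 599.7 607.0 -144.5 -144.1
115 48 603.15 599.1 606.8 -144.6 -144.2
125 43 602.99 599.2 607.1 -144.5 -144.1
135 59 603.02 599.3 607.0 -144.6 -144.0
145 68 603.19 599.0 606.8 -144.6 -144.0
155 74 603.0 599.1 607.0 -144.5 -144.0
```

View pics/z10.png

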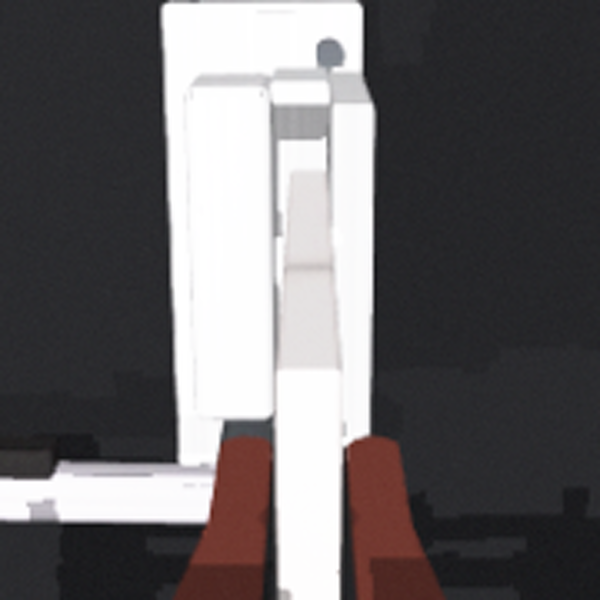

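Request:
jog_arm:
  steps:
    - {"dp": [-0.019, 0.012, 0], "turn": [0.0005, 0.001, 0], "claw": 0}
    - {"dp": [-0.019, 0.012, -0.1], "turn": [0.0005, 0.001, 0], "claw": 0}
    - {"dp": [-0.019, 0.012, -0.2], "turn": [0.0005, 0.001, 0], "claw": 0}
    - {"dp": [-0.019, 0.012, -0.3], "turn": [0.0005, 0.001, 0], "claw": 0}
    - {"dp": [-0.019, 0.012, -0.3], "turn": [0.0005, 0.001, 0], "claw": 0}
    - {"dp": [-0.019, 0.012, -0.3], "turn": [0.0005, 0.001, 0], "claw": 0}

```text
t: 11.75
ee_pos: [599.3, -177.0, 157.1]
orientation: [-1.57, 0.027, -0.025]
ft_force: [0.7, 0.0, -0.6]
width: 7.6
```

```bash
python3 st.py
python3 - <<'E'
from h import *
from clamp import *
o,d=snap('wrist','wrist11')
d=load('wrist11');T=wfc(d);P=pts(d,T)
B=(540,720,-230,-60)
for n,z in [('fence',74)]:
    r=top_rect(d,T,P,z,3,B); print(n,r and r[:2])
m=(P[...,2]>77)&(P[...,2]<165)&(abs(P[...,0]-600)<15)&(P[...,1]>-170)
Q=P[m]; print(np.median(Q,0))
E
```

```text
11.75 [ 599.3 -177.   157.1] w 7.6 F [ 0.7  0.  -0.6] yaw -0.0329 tooly [-9.e-04  5.e-04 -1.e+00]
clamp xy -0.30973945807610626 1.4183925275703706
fence (((612.526123046875, -169.131103515625), (71.08109283447266, 9.991673469543457), 87.7059555053711), 1308)
[ 600.58962115 -143.50205334  147.27881525]
```

Request:
jog_arm:
  steps:
    - {"dp": [0.006, 0, -0.06], "turn": [0, 0, 0], "claw": 0}
    - {"dp": [0.006, 0, -0.12], "turn": [0, 0, 0], "claw": 0}
    - {"dp": [0.006, 0, -0.18], "turn": [0, 0, 0], "claw": 0}
    - {"dp": [0.006, 0, -0.24], "turn": [0, 0, 0], "claw": 0}
    - {"dp": [0.006, 0, -0.3], "turn": [0, 0, 0], "claw": 0}
    - {"dp": [0.006, 0, -0.3], "turn": [0, 0, 0], "claw": 0}

```text
t: 12.3
ee_pos: [599.5, -176.9, 132.4]
orientation: [-1.57, 0.027, -0.025]
ft_force: [-0.3, 0.5, -1.9]
width: 7.7
```

```bash
python3 st.py
```

```text
12.3 [ 599.5 -176.9  132.4] w 7.7 F [-0.3  0.5 -1.9] yaw -0.0329 tooly [-1.6e-03  8.0e-04 -1.0e+00]
clamp xy -0.11215751003471075 1.52672237403959
```

Request:
jog_arm:
  steps:
    - {"dp": [0, 0, -0.05], "turn": [0, 0, 0], "claw": 0}
    - {"dp": [0, 0, -0.1], "turn": [0, 0, 0], "claw": 0}
    - {"dp": [0, 0, -0.15], "turn": [0, 0, 0], "claw": 0}
    - {"dp": [0, 0, -0.2], "turn": [0, 0, 0], "claw": 0}
    - {"dp": [0, 0, -0.25], "turn": [0, 0, 0], "claw": 0}
    - {"dp": [0, 0, -0.3], "turn": [0, 0, 0], "claw": 0}
    - {"dp": [0, 0, -0.3], "turn": [0, 0, 0], "claw": 0}

```text
t: 12.88
ee_pos: [599.0, -176.7, 107.4]
orientation: [-1.57, 0.028, -0.023]
ft_force: [0.3, 0.1, -1.8]
width: 7.6
```

```bash
python3 st.py
```

```text
12.8833 [ 599.  -176.7  107.4] w 7.6 F [ 0.3  0.1 -1.8] yaw -0.0329 tooly [-0.003   0.0012 -1.    ]
clamp xy -0.6740311604102354 1.6641995691367715
```

Bottom about 17 mm above the table, still free. The last 5 mm go in small steps.

Request:
jog_arm:
  steps:
    - {"dp": [0.005, 0, -0.02], "turn": [0, -0.001, 0], "claw": 0}
    - {"dp": [0.005, 0, -0.04], "turn": [0, -0.001, 0], "claw": 0}
    - {"dp": [0.005, 0, -0.05], "turn": [0, -0.001, 0], "claw": 0}
    - {"dp": [0.005, 0, -0.05], "turn": [0, -0.001, 0], "claw": 0}

```text
t: 13.22
ee_pos: [599.3, -176.7, 103.3]
orientation: [-1.569, 0.026, -0.026]
ft_force: [-0.6, -0.2, -1.6]
width: 8.4
```

```bash
python3 st.py
```

```text
13.2167 [ 599.3 -176.7  103.3] w 8.4 F [-0.6 -0.2 -1.6] yaw -0.0329 tooly [ 1.0e-04  1.2e-03 -1.0e+00]
clamp xy -0.3148694814483058 1.718272736858685
```

Request:
jog_arm:
  steps:
    - {"dp": [0, 0, -0.015], "turn": [0, 0, 0], "claw": 0}
    - {"dp": [0, 0, -0.025], "turn": [0, 0, 0], "claw": 0}
    - {"dp": [0, 0, -0.025], "turn": [0, 0, 0], "claw": 0}

```text
t: 13.47
ee_pos: [599.7, -176.8, 102.3]
orientation: [-1.57, 0.025, -0.026]
ft_force: [-0.4, 1.0, 5.2]
width: 7.8
```

```bash
python3 st.py
```

```text
13.4667 [ 599.7 -176.8  102.3] w 7.8 F [-0.4  1.   5.2] yaw -0.0328 tooly [ 7.e-04  1.e-03 -1.e+00]
clamp xy 0.010811287930623054 1.633336681508454
```

The floor has been reached (net about 7 N), so I'll release.

Request:
jog_arm:
  steps:
    - {"dp": [0, 0, 0], "turn": [0, 0, 0], "claw": 0.08}
    - {"dp": [0, 0, 0], "turn": [0, 0, 0], "claw": 0.13}
    - {"dp": [0, 0, 0], "turn": [0, 0, 0], "claw": 0.2}
    - {"dp": [0, 0, 0], "turn": [0, 0, 0], "claw": 0.3}
    - {"dp": [0, 0, 0], "turn": [0, 0, 0], "claw": 0.4}
    - {"dp": [0, 0, 0], "turn": [0, 0, 0], "claw": 0.4}
    - {"dp": [0, 0, 0], "turn": [0, 0, 0], "claw": 0.4}
    - {"dp": [0, 0, 0], "turn": [0, 0, 0], "claw": 0.4}
    - {"dp": [0, 0, 0], "turn": [0, 0, 0], "claw": 0.4}

```text
t: 14.22
ee_pos: [599.7, -176.8, 102.3]
orientation: [-1.57, 0.025, -0.026]
ft_force: [-0.2, -0.5, 0.3]
width: 35.3
```

```bash
python3 st.py;  python3 - <<'E'
from h import *
o,d=snap('wrist','wrist12')
E
```

```text
14.2167 [ 599.7 -176.8  102.3] w 35.3 F [-0.2 -0.5  0.3] yaw -0.0329 tooly [ 7.e-04  1.e-03 -1.e+00]
clamp xy 0.007691562090331255 1.6077171566350892
```

View pics/wrist12.png

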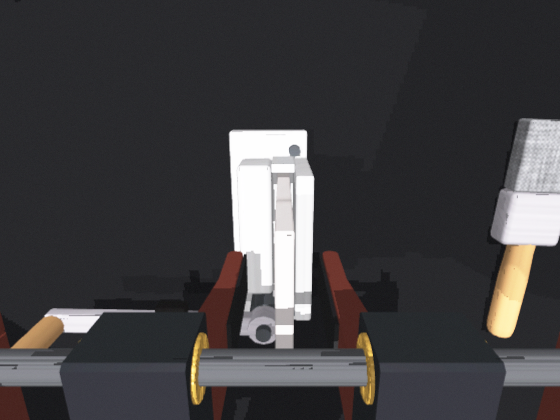

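The slab stands free at column 284, with both fingers clear. I'll rise and go back to the post.

Request:
jog_arm:
  steps:
    - {"dp": [0, 0, 0.2], "turn": [0, 0, 0], "claw": 0.4}
    - {"dp": [0, 0, 0.5], "turn": [0, 0, 0], "claw": 0.4}
    - {"dp": [0, 0, 0.9], "turn": [0, 0, 0], "claw": 0.4}
    - {"dp": [0, 0, 1], "turn": [0, 0, 0], "claw": 0.4}

```text
t: 14.6
ee_pos: [601.9, -177.4, 186.6]
orientation: [-1.571, 0.021, -0.031]
ft_force: [-0.4, -0.4, 0.6]
width: 34.9
```

Request:
jog_arm:
  steps:
    - {"dp": [-1, -0.3, 0.6], "turn": [0, 0, 0.15], "claw": 0.45}
    - {"dp": [-1, -0.3, 0.6], "turn": [0, 0, 0.15], "claw": 0.45}
    - {"dp": [-1, -0.3, 0.6], "turn": [0, 0, 0.15], "claw": 0.45}
    - {"dp": [-1, -0.3, 0.6], "turn": [0, 0, 0.15], "claw": 0.45}

```text
t: 14.93
ee_pos: [520.2, -202.4, 236.7]
orientation: [-1.544, -0.354, 0.341]
ft_force: [0.2, -0.6, -0.7]
width: 39.6
```

Request:
jog_arm:
  steps:
    - {"dp": [0.1, -0.3, 0.2], "turn": [0, 0, 0.3], "claw": 0.45}
    - {"dp": [0.1, -0.3, 0.2], "turn": [0, 0, 0.3], "claw": 0.45}
    - {"dp": [0.1, -0.3, 0.2], "turn": [0, 0, 0.3], "claw": 0.45}
    - {"dp": [0.1, -0.3, 0.2], "turn": [0, 0, 0.3], "claw": 0.45}
    - {"dp": [0.1, -0.3, 0.2], "turn": [0, 0, 0.3], "claw": 0.45}
    - {"dp": [0.1, -0.3, 0.2], "turn": [0, 0, 0.3], "claw": 0.45}
    - {"dp": [0.1, -0.3, 0.2], "turn": [0, 0, 0.3], "claw": 0.45}
    - {"dp": [0.1, -0.3, 0.2], "turn": [0, 0, 0.3], "claw": 0.45}

```text
t: 15.6
ee_pos: [528.0, -226.4, 252.2]
orientation: [-1.285, -1.082, 1.07]
ft_force: [-0.2, 0.3, 0.6]
width: 39.6
```

```bash
python3 st.py;  python3 - <<'E'
from h import *
o,d=snap('wrist','wrist13')
E
```

```text
15.6 [ 528.  -226.4  252.2] w 39.6 F [-0.2  0.3  0.6] yaw 1.3921 tooly [ 0.0036  0.0073 -1.    ]
clamp xy -70.04808598136785 -50.19295605596118
```

View pics/wrist13.png

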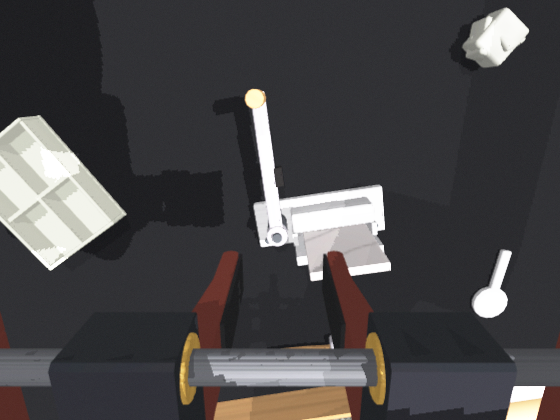

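Post top at (256,98); slab around (345,245). I'll measure both.

```bash
python3 - <<'E'
from h import *
from clamp import *
d=load('wrist13');T=wfc(d);P=pts(d,T);im=d['img'].astype(int);wood=(im[...,0]-im[...,2]>40)
r=top_rect(d,T,P,105,5,(380,500,-300,-150),wood);print('post',r[:2])
r=top_rect(d,T,P,132,4,(580,640,-230,-130));print('slab',r and r[:2])
for z in (70,90,110,128):
    m=(abs(P[...,2]-z)<5)&(abs(P[...,0]-600)<10)&(abs(P[...,1]+178)<28);print(z,np.median(P[m],0))
r=top_rect(d,T,P,74,3,(580,640,-230,-130));print('fence',r and r[:2])
c=np.array(cv2.minEnclosingCircle(top_rect(d,T,P,105,5,(380,500,-300,-150),wood)[2])[0]);v=c-[584.7,-240.1];print(c,np.hypot(*v),np.arctan2(v[1],v[0])%(2*np.pi)-np.pi/2+.0314)
E
python3 arc.py "[1.5,1.55,1.6]"
```

```text
post (((445.0025634765625, -232.62835693359375), (15.29672908782959, 14.94404411315918), 61.757503509521484), 283)
slab (((599.4839477539062, -161.8847198486328), (36.87492752075195, 10.053389549255371), 88.1365737915039), 422)
70 [ 596.06683455 -178.1802016    70.01892447]
90 [ 596.05489913 -178.10497866   90.17532096]
110 [ 596.48373503 -168.0063371   110.00147995]
128 [ 597.1088508  -166.91890208  131.68793786]
fence (((596.2166748046875, -177.78225708007812), (68.41927337646484, 3.3167858123779297), 88.13276672363281), 162)
[ 445.24264526 -232.61291504] 139.6581907059746 1.5485605469523738
t 15.65 [ 528.  -226.4  252.3] w 39.41890151840495 F [ 0.  -0.3 -0.1] yaw 1.393973685218032
lever angle here 1.3644521978821613 58.29848380941053
1.5 [-1.033  0.007] turn 0.024
1.55 [-1.039 -0.08 ] turn 0.04
1.6 [-1.042 -0.168] turn 0.056
```

Request:
jog_arm:
  steps:
    - {"dp": [-1, -0.08, -0.6], "turn": [-0.002, 0.001, 0.04], "claw": 0.45}
    - {"dp": [-1, -0.08, -0.6], "turn": [-0.002, 0.001, 0.04], "claw": 0.45}
    - {"dp": [-1, -0.08, -0.6], "turn": [-0.002, 0.001, 0.04], "claw": 0.45}
    - {"dp": [-1, -0.08, -0.6], "turn": [-0.002, 0.001, 0.04], "claw": 0.45}

```text
t: 15.98
ee_pos: [444.5, -231.9, 202.3]
orientation: [-1.228, -1.167, 1.169]
ft_force: [0.7, 0.4, -0.6]
width: 39.3
```

```bash
python3 arc.py "[1.55]"
```

```text
t 15.9833 [ 444.5 -231.9  202.3] w 39.30296872055442 F [ 0.7  0.4 -0.6] yaw 1.5161421168677736
lever angle here 1.5437079839186674 140.42426744316927
1.55 [ 0.005 -0.011] turn 0.001
```

Request:
jog_arm:
  steps:
    - {"dp": [0.005, -0.01, -0.5], "turn": [0, 0, 0], "claw": 0.45}
    - {"dp": [0.005, -0.01, -0.8], "turn": [0, 0, 0], "claw": 0.45}
    - {"dp": [0.005, -0.01, -0.8], "turn": [0, 0, 0], "claw": 0.45}
    - {"dp": [0.005, -0.01, -0.8], "turn": [0, 0, 0], "claw": 0.45}

```text
t: 16.32
ee_pos: [445.9, -232.8, 138.3]
orientation: [-1.228, -1.166, 1.168]
ft_force: [0.6, 0.1, -0.1]
width: 39.6
```

Request:
jog_arm:
  steps:
    - {"dp": [0, 0, -0.4], "turn": [0, 0, 0], "claw": 0.45}
    - {"dp": [0, 0, -0.8], "turn": [0, 0, 0], "claw": 0.45}
    - {"dp": [0, 0, -0.8], "turn": [0, 0, 0], "claw": 0.3}
    - {"dp": [0, 0, -0.8], "turn": [0, 0, 0], "claw": 0.3}
    - {"dp": [0, 0, -0.8], "turn": [0, 0, 0], "claw": 0.3}

```text
t: 16.73
ee_pos: [447.6, -233.5, 76.4]
orientation: [-1.231, -1.167, 1.168]
ft_force: [-0.1, -0.1, 1.0]
width: 27.0
```

```bash
python3 arc.py "np.arange(1.5,0.5,-0.07)"
```

```text
t 16.7333 [ 447.6 -233.5   76.4] w 26.961124394799874 F [-0.1 -0.1  1. ] yaw 1.515268468893067
lever angle here 1.55446309486226 137.29398449999582
1.5 [-0.027  0.097] turn -0.015
1.43 [-0.01   0.218] turn -0.037
1.36 [0.015 0.338] turn -0.059
1.29 [0.049 0.456] turn -0.082
1.22 [0.09  0.571] turn -0.104
1.15 [0.14  0.683] turn -0.126
1.08 [0.197 0.791] turn -0.149
1.01 [0.262 0.895] turn -0.171
0.94 [0.334 0.994] turn -0.193
0.87 [0.413 1.088] turn -0.215
0.8 [0.498 1.176] turn -0.238
0.73 [0.589 1.258] turn -0.26
0.66 [0.685 1.334] turn -0.282
0.59 [0.787 1.402] turn -0.305
0.52 [0.893 1.463] turn -0.327
```

Request:
jog_arm:
  steps:
    - {"dp": [-0.01, 0.1, -0.03], "turn": [0, 0, -0.015], "claw": 0.3}
    - {"dp": [0.0, 0.218, -0.03], "turn": [0, 0, -0.037], "claw": 0.3}
    - {"dp": [0.015, 0.338, -0.03], "turn": [0, 0, -0.059], "claw": 0.3}
    - {"dp": [0.05, 0.456, -0.03], "turn": [0, 0, -0.082], "claw": 0.3}
    - {"dp": [0.09, 0.57, -0.03], "turn": [0, 0, -0.104], "claw": 0.3}
    - {"dp": [0.14, 0.683, -0.03], "turn": [0, 0, -0.126], "claw": 0.3}
    - {"dp": [0.197, 0.79, -0.03], "turn": [0, 0, -0.149], "claw": 0.3}
    - {"dp": [0.262, 0.895, -0.03], "turn": [0, 0, -0.171], "claw": 0.3}
    - {"dp": [0.334, 0.994, -0.03], "turn": [0, 0, -0.193], "claw": 0.3}

```text
t: 17.48
ee_pos: [476.4, -154.3, 76.9]
orientation: [-1.452, -0.71, 0.703]
ft_force: [0.1, -0.9, 0.1]
width: 26.6
```

```bash
python3 arc.py "np.arange(0.94,0.1,-0.07)"
```

```text
t 17.4833 [ 476.4 -154.3   76.9] w 26.628653300581192 F [ 0.1 -0.9  0.1] yaw 0.9055112294627387
lever angle here 0.9321983784525177 138.16558963193214
0.94 [-0.026  0.004] turn 0.001
0.87 [0.052 0.097] turn -0.021
0.8 [0.137 0.186] turn -0.044
0.73 [0.228 0.268] turn -0.066
0.66 [0.325 0.343] turn -0.088
0.59 [0.426 0.412] turn -0.11
0.52 [0.532 0.473] turn -0.133
0.45 [0.642 0.526] turn -0.155
0.38 [0.756 0.572] turn -0.177
0.31 [0.872 0.61 ] turn -0.2
0.24 [0.991 0.64 ] turn -0.222
0.17 [1.112 0.661] turn -0.244
```

Request:
jog_arm:
  steps:
    - {"dp": [0.052, 0.097, -0.03], "turn": [0, 0, -0.021], "claw": 0.3}
    - {"dp": [0.137, 0.186, -0.03], "turn": [0, 0, -0.044], "claw": 0.3}
    - {"dp": [0.228, 0.268, -0.03], "turn": [0, 0, -0.066], "claw": 0.3}
    - {"dp": [0.325, 0.343, -0.03], "turn": [0, 0, -0.088], "claw": 0.3}
    - {"dp": [0.426, 0.412, -0.03], "turn": [0, 0, -0.11], "claw": 0.3}
    - {"dp": [0.532, 0.473, -0.03], "turn": [0, 0, -0.133], "claw": 0.3}
    - {"dp": [0.642, 0.526, -0.03], "turn": [0, 0, -0.155], "claw": 0.3}
    - {"dp": [0.756, 0.572, -0.03], "turn": [0, 0, -0.177], "claw": 0.3}
    - {"dp": [0.872, 0.61, -0.03], "turn": [0, 0, -0.2], "claw": 0.3}

```text
t: 18.23
ee_pos: [548.2, -105.6, 77.5]
orientation: [-1.563, -0.221, 0.209]
ft_force: [-0.6, -1.0, -0.8]
width: 26.5
```

```bash
python3 arc.py "np.arange(0.27,-0.15,-0.04)"
python3 - <<'E'
from h import *
o,d=snap('wrist','wrist14')
E
```

```text
t 18.2333 [ 548.2 -105.6   77.5] w 26.49097236013897 F [-0.6 -1.  -0.8] yaw 0.27391503591808314
lever angle here 0.2962754391209127 139.30968550043661
0.27 [0.042 0.02 ] turn -0.011
0.23 [0.111 0.035] turn -0.024
0.19 [0.179 0.047] turn -0.037
0.15 [0.249 0.057] turn -0.049
0.11 [0.318 0.064] turn -0.062
0.07 [0.388 0.068] turn -0.075
0.03 [0.458 0.069] turn -0.088
-0.01 [0.528 0.068] turn -0.1
-0.05 [0.598 0.064] turn -0.113
-0.09 [0.668 0.056] turn -0.126
-0.13 [0.737 0.047] turn -0.139
```

View pics/wrist14.png

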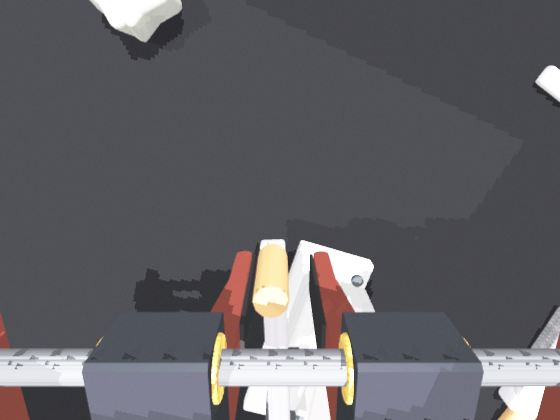

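Request:
jog_arm:
  steps:
    - {"dp": [0.042, 0.02, -0.03], "turn": [0, 0, -0.011], "claw": 0.3}
    - {"dp": [0.111, 0.035, -0.03], "turn": [0, 0, -0.024], "claw": 0.3}
    - {"dp": [0.18, 0.047, -0.03], "turn": [0, 0, -0.037], "claw": 0.3}
    - {"dp": [0.25, 0.057, -0.03], "turn": [0, 0, -0.049], "claw": 0.3}
    - {"dp": [0.32, 0.064, -0.03], "turn": [0, 0, -0.062], "claw": 0.3}
    - {"dp": [0.355, 0.066, -0.03], "turn": [0, 0, -0.069], "claw": 0.3}
    - {"dp": [0.39, 0.068, -0.03], "turn": [0, 0, -0.075], "claw": 0.3}
    - {"dp": [0.39, 0.068, -0.03], "turn": [0, 0, -0.075], "claw": 0.3}

```text
t: 18.95
ee_pos: [582.5, -100.1, 76.7]
orientation: [-1.575, -0.036, 0.017]
ft_force: [0.2, 0.2, 0.8]
width: 26.2
```

```bash
python3 arc.py "np.arange(0.07,-0.1,-0.02)"
```

```text
t 18.95 [ 582.5 -100.1   76.7] w 26.164977612646222 F [0.2 0.2 0.8] yaw 0.034114529825130774
lever angle here 0.047366444628148 139.9907078912569
0.07 [-0.04  -0.001] turn 0.001
0.05 [-0.005  0.   ] turn -0.005
0.03 [0.03 0.  ] turn -0.011
0.01 [ 0.065 -0.   ] turn -0.018
-0.01 [ 0.1   -0.001] turn -0.024
-0.03 [ 0.135 -0.003] turn -0.03
-0.05 [ 0.17  -0.005] turn -0.037
-0.07 [ 0.205 -0.009] turn -0.043
-0.09 [ 0.24  -0.013] turn -0.05
```

Request:
jog_arm:
  steps:
    - {"dp": [0.015, 0, -0.03], "turn": [0, 0, -0.008], "claw": 0.3}
    - {"dp": [0.03, 0, -0.03], "turn": [0, 0, -0.011], "claw": 0.3}
    - {"dp": [0.045, 0, -0.03], "turn": [0, 0, -0.014], "claw": 0.3}
    - {"dp": [0.045, 0, -0.03], "turn": [0, 0, -0.014], "claw": 0.3}

```text
t: 19.28
ee_pos: [586.2, -100.2, 74.5]
orientation: [-1.575, -0.002, -0.017]
ft_force: [-1.0, 0.2, 1.0]
width: 26.5
```

```bash
python3 arc.py "np.arange(0.03,-0.1,-0.02)"
```

```text
t 19.2833 [ 586.2 -100.2   74.5] w 26.549840510502555 F [-1.   0.2  1. ] yaw -0.009707857478124448
lever angle here 0.020663909368172542 139.93961388395945
0.03 [-0.016  0.001] turn 0.003
0.01 [0.019 0.   ] turn -0.004
-0.01 [ 0.054 -0.001] turn -0.01
-0.03 [ 0.089 -0.002] turn -0.016
-0.05 [ 0.124 -0.005] turn -0.023
-0.07 [ 0.158 -0.008] turn -0.029
-0.09 [ 0.193 -0.012] turn -0.036
```

Request:
jog_arm:
  steps:
    - {"dp": [0.015, 0, 0], "turn": [0, 0, -0.004], "claw": 0.3}
    - {"dp": [0.03, 0, 0], "turn": [0, 0, -0.006], "claw": 0.3}
    - {"dp": [0.03, 0, 0], "turn": [0, 0, -0.006], "claw": 0.3}

```text
t: 19.53
ee_pos: [588.6, -100.2, 74.5]
orientation: [-1.575, 0.014, -0.032]
ft_force: [-0.3, -1.0, 0.2]
width: 26.4
```

Request:
jog_arm:
  steps:
    - {"dp": [0.015, 0, 0], "turn": [0, 0, 0], "claw": 0.3}
    - {"dp": [0.025, 0, 0], "turn": [0, 0, 0], "claw": 0.3}
    - {"dp": [0.025, 0, 0], "turn": [0, 0, 0], "claw": 0.3}

```text
t: 19.78
ee_pos: [589.9, -100.1, 74.4]
orientation: [-1.575, 0.015, -0.03]
ft_force: [-4.0, -0.0, 2.9]
width: 26.6
```

```bash
python3 arc.py "np.arange(0.03,-0.1,-0.02)"
python3 - <<'E'
from h import *
o,d=snap('wrist','wrist15')
E
```

```text
t 19.7833 [ 589.9 -100.1   74.4] w 26.58660566104729 F [-4.  -0.   2.9] yaw -0.028630569297189205
lever angle here -0.005723884581957481 140.08863011095812
0.03 [-0.063  0.   ] turn 0.009
0.01 [-0.028 -0.   ] turn 0.002
-0.01 [ 0.007 -0.001] turn -0.004
-0.03 [ 0.042 -0.003] turn -0.01
-0.05 [ 0.077 -0.006] turn -0.017
-0.07 [ 0.112 -0.009] turn -0.023
-0.09 [ 0.147 -0.013] turn -0.03
```

View pics/wrist15.png

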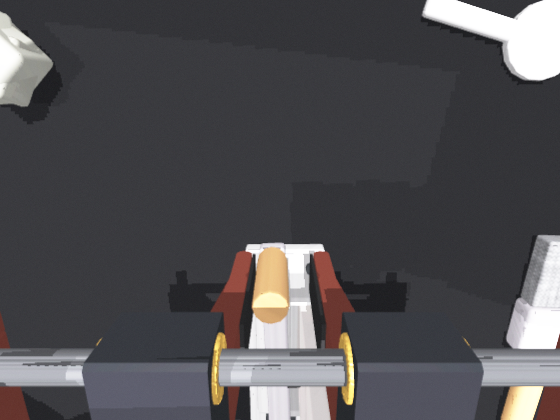

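The reaction is 4 N with the lever at about 0.03, so the nose is on the slab. I'll press slightly more, centre the cage and withdraw.

Request:
jog_arm:
  steps:
    - {"dp": [0.015, 0, 0], "turn": [0, 0, 0], "claw": 0.3}
    - {"dp": [0.015, 0, 0], "turn": [0, 0, 0], "claw": 0.3}

```text
t: 20.0
ee_pos: [590.0, -100.1, 74.3]
orientation: [-1.575, 0.016, -0.028]
ft_force: [-5.0, -0.8, 4.9]
width: 26.6
```

Request:
jog_arm:
  steps:
    - {"dp": [0, 0, 0], "turn": [0, 0, 0], "claw": 0.45}
    - {"dp": [-0.04, 0, 0], "turn": [0, 0, 0], "claw": 0.45}
    - {"dp": [-0.08, 0, 0], "turn": [0, 0, 0], "claw": 0.45}
    - {"dp": [-0.08, 0, 0], "turn": [0, 0, 0], "claw": 0.45}

```text
t: 20.33
ee_pos: [583.3, -100.0, 74.2]
orientation: [-1.575, 0.016, -0.029]
ft_force: [-0.8, -0.3, -0.0]
width: 39.3
```

Request:
jog_arm:
  steps:
    - {"dp": [0, 0, 0.2], "turn": [0, 0, 0], "claw": 0.45}
    - {"dp": [0, 0, 0.5], "turn": [0, 0, 0], "claw": 0.45}
    - {"dp": [0, 0, 1], "turn": [0, 0, 0], "claw": 0.45}
    - {"dp": [0, 0, 1], "turn": [0, 0, 0], "claw": 0.45}

```text
t: 20.67
ee_pos: [587.5, -100.7, 160.6]
orientation: [-1.577, 0.008, -0.037]
ft_force: [2.2, -0.6, 1.0]
width: 39.3
```

Request:
jog_arm:
  steps:
    - {"dp": [-0.5, -0.2, 1], "turn": [0, 0, 0], "claw": 0.45}
    - {"dp": [-0.5, -0.2, 1], "turn": [0, 0, 0], "claw": 0.45}
    - {"dp": [-0.5, -0.2, 1], "turn": [0, 0, 0], "claw": 0.45}
    - {"dp": [-0.5, -0.2, 1], "turn": [0, 0, 0], "claw": 0.45}

```text
t: 21.0
ee_pos: [548.9, -117.6, 244.3]
orientation: [-1.578, 0.003, -0.043]
ft_force: [1.3, -0.1, 0.1]
width: 40.0
```

Request:
jog_arm:
  steps:
    - {"dp": [-0.3, -1, 0.5], "turn": [0, 0, 0], "claw": 0.45}
    - {"dp": [-0.3, -1, 0.5], "turn": [0, 0, 0], "claw": 0.45}
    - {"dp": [-0.3, -1, 0.5], "turn": [0, 0, 0], "claw": 0.45}
    - {"dp": [-0.3, -1, 0.5], "turn": [0, 0, 0], "claw": 0.45}
    - {"dp": [-0.3, -1, 0.5], "turn": [0, 0, 0], "claw": 0.45}

```text
t: 21.42
ee_pos: [524.8, -197.4, 282.9]
orientation: [-1.577, 0.005, -0.044]
ft_force: [-0.0, -0.1, -0.6]
width: 39.5
```

```bash
python3 st.py
python3 - <<'E'
from h import *
from clamp import *
o,d=snap('wrist','wrist16');o,s=snap('side','side16')
cv2.imwrite('pics/z16.png',cv2.resize(s['img'][120:300,170:360,::-1],None,fx=3,fy=3,interpolation=cv2.INTER_CUBIC))
d=load('wrist16');T=wfc(d);P=pts(d,T);im=d['img'].astype(int);wood=(im[...,0]-im[...,2]>40)
r=top_rect(d,T,P,105,5,(520,640,-150,-60),wood)
if r: 
  c=np.array(cv2.minEnclosingCircle(r[2])[0]);v=c-[584.7,-240.1];print(c,np.hypot(*v),'lever',np.arctan2(v[1],v[0])-np.pi/2+.0314)
r=top_rect(d,T,P,132,4,(570,640,-230,-130));print('slab',r and r[:2])
r=top_rect(d,T,P,74,3,(580,640,-230,-130));print('fence',r and r[:2])
E
```

```text
21.4167 [ 524.8 -197.4  282.9] w 39.5 F [-0.  -0.1 -0.6] yaw -0.031 tooly [ 0.0244 -0.0071 -0.9997]
clamp xy -74.14056529954694 -21.38335304005136
[ 584.02093506 -100.16214752] 139.93950008970586 lever 0.03625257990795218
slab (((602.7151489257812, -177.55645751953125), (69.35549926757812, 8.901079177856445), 88.22534942626953), 786)
fence (((605.9274291992188, -148.03958129882812), (35.148948669433594, 14.46742057800293), 47.461463928222656), 156)
```

View pics/wrist16.png

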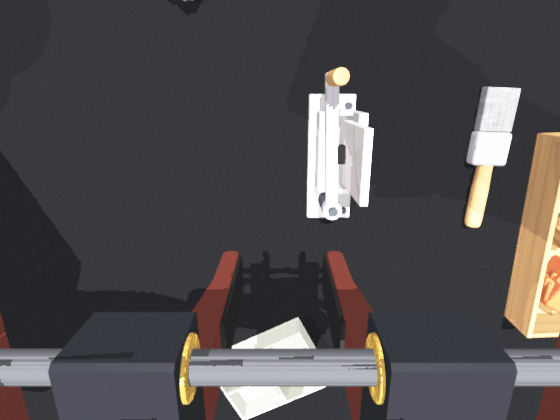

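View pics/z16.png

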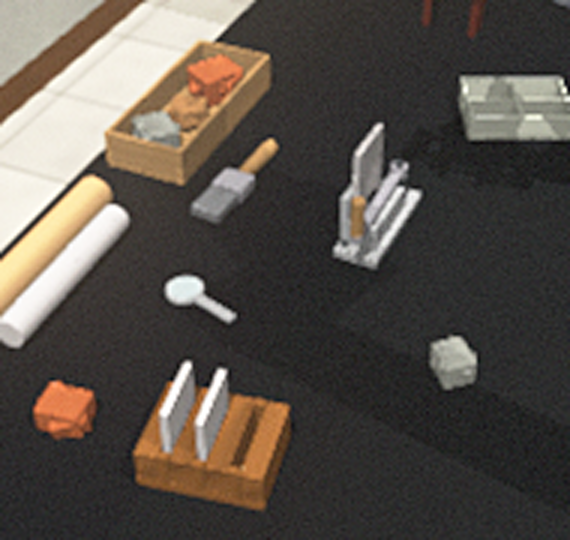

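Lever 0.036 rad. The slab is upright at clamp x of about +3, y of about +1 and square to the fence, and the short slabs are in place. Handing in.

```bash
python3 -c "
from workcell import ctrl
print(ctrl.close_job())"
```

```text
the job is handed in; nothing more can be done
None
```

The tall slab now stands upright in the clamp's trough with the lever shut on it. I handed the job in at about 21.4 s of the 72 s allowed. The hand-in reports no verdict, so I don't know how it was judged.

- **Opening the lever:** I swung it open by its post, with the fingers held loosely around it, to about 1.55 rad.
- **Moving the slab:** I gripped the tall slab near its top, lifted it out of the block and lowered it in small steps. The wrist force rose by about 7 N when it touched the trough floor, and then I let go.
- **Shutting the lever:** I closed it until it pushed back with about 5 N, then lifted the fingers away.

**Last checks (wrist and side cameras):**
- The lever is at about 0.036 rad; the limit is 0.09.
- The slab's top is centred about 3 mm towards the fence and 1 mm along the trough. It is square to the fence within about 0.01 rad.
- I measured the lean only before shutting the lever, and it was upright then. Afterwards I checked it by the position of its top and by eye.
- Both short slabs are still standing in the block, and the other objects look unmoved. I judged these by eye and did not measure them.
- The fingers ended well clear of everything.

One reading disagreed: the final automatic fence fit gave a wrong shape, because it picked up only part of the fence. I relied on the earlier fence measurements, which agreed with each other to about 1 mm.

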